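# Fit the spindle and keeper of a label-roll holder

## Task

Set up the label-roll holder for use: feed the steel spindle down through the core of the label roll, feel lightly over the bearing plate for its hidden bore, and push the spindle fully home without forcing it. Then drop the keeper over the spindle so that it lies flat on the roll, and let go, leaving the other things where they are.

Things in the scene. Friction and masses are not known exactly. Their poses are not given: they have to be found in the camera images.
- base: Fixed weighted base of the roll holder: black disc 120 mm wide, 36 mm high, on the 5 mm thick desk mat. Origin: centre of its underside. A low tongue reaches to x = -96 mm and carries a steel label bar 29 mm high. A round well 36 mm wide lies on its axis, with a collar (41 mm outside, top at z = 42 mm) that keeps the roll in place.
- well_floor (a point): Centre of the well's floor, on the base's axis at z = 30 mm: the flat, oiled, slippery dark steel bearing plate filling the well. It floats sideways (40 N to shift it), so its round blind bore is anywhere within 8.5 mm of this point, out of sight down the roll's core. Bore: 13.3 mm wide, mouth chamfered 0.5 mm, 23 mm deep (bottom at z = 7 mm).
- roll: Loose roll of white paper labels standing on the base round the collar: 92 mm outside diameter, 58 mm high, core opening 45 mm, 0.35 kg. Origin: centre of its underside (36 mm above the base's underside).
- spindle: Steel spindle, 140 mm long, 0.12 kg: round, 12 mm thick, foot chamfered 1 mm; its top 40 mm squared to 9 x 9 mm for holding, flats facing its x and y axes; stands upright in an end hole of the wooden pen block, flats square to the block, foot 10 mm above the desk. Origin: centre of its lower end (foot); z runs up along its axis.
- pen_block: Fixed dark wooden pen block, 110 x 50 x 46 mm, with three holes 14.5 mm wide and 36 mm deep in a row along its x axis at x = -36, 0 and +36 mm; the spindle stands in the one at x = -36 mm, the others are empty. Origin: centre of its underside, x along the row.
- keeper: Loose grey plastic keeper lying flat on the desk, hub up, 0.08 kg: a round flange 74 mm wide and 6 mm thick with a round hub 32 mm wide rising to z = 28 mm; an 18.4 mm hole runs straight through. Origin: centre of the underside of the flange, z up.
- mug: Striped mug, 90 mm high, at the back; a bystander. Origin: centre of its underside.
- tape: Roll of tape, 96 mm wide, 48 mm high; a bystander. Origin: centre of its underside.
- loupe: Hand loupe with a black handle, 87 mm long, 12 mm high, lying at the front; a bystander. Origin: centre of its underside.
Mind the look-alikes: they are no part of the job. Several things look just like the keeper: the one meant starts farthest from the robot's base.

How it is judged:
By the outcome, as a careful person would: the job done as asked, in the order asked, and still so for the second after the job is handed in, with the robot touching nothing.
It also fails if it takes over 72 s, if anything falls off the work surface, if the arm or the gripper's body presses on something with over 40 N, if the wrist force passes 120 N, or if a joint passes its speed limit or range.

## Robot

A 6-joint arm with a two-finger parallel gripper is mounted at the origin on a cart in front of the work surface, level with it; the furniture and walls round the work are solid. World frame = base frame: x ahead of the robot, y to its left, z up, the work surface at z = 0. Lengths are in m, angles in rad, forces in N, time in s.
With the tool pointing down it reaches from about 0.225 to 0.875 m from the base axis. Payload 3.4 kg.
Tool frame: the origin (TCP) lies at the very end of the fingers, on their centre line; the grasp point (between the pads) lies behind it (manip.grasp_offset is the z of the grasp point in the tool frame, in m); z points along the fingers, y is the line along which they close (so a half turn about z gives the same grasp; the last joint's range is limited). The gripper opens to 85 mm and grips with 20 to 120 N. Pads are 22 mm wide; open, the fingers measure 114 mm over their backs; the gripper's body (76 mm by 85 mm) begins 54 mm behind the grasp point. The pads swing forward as they close: fully open they stand 13 mm farther back than shut.
Start: joints at [1.034, 0.276, 1.505, -0, 1.361, -0.121], TCP at [0.232, 0.526, 0.192] pointing down, gripper open.
Joint ranges: [-2.89, 2.89], [-0.75, 2.08], [0.22, 2.7], [-1.18, 4.32], [0.11, 2.71], [-2.7, 2.7]. Speed limits (rad/s): [2.57, 2.57, 3.14, 3.14, 3.14, 3.14].

## Interface

Orientations are given as a unit quaternion [w, x, y, z].
In Python, from rig import manip gives the robot as it stands.
- The arm moves only by the shell command python3 -m pendant 'ROWS' [FORCE]. ROWS is JSON, a list of rows, each an object of numbers: "dx", "dy", "dz": the shift along the tool's x, y, z in m; "rx", "ry", "rz": the turn, a rotation vector about the tool's x, y, z in degrees; "hand": the finger opening in m, from 0 to 0.0854. In form: [{"dx": .., "dy": .., "dz": .., "rx": .., "ry": .., "rz": .., "hand": ..}, ...]. A call has 1 to 12 rows; each row shifts and turns the commanded pose from where the row before left it, along the tool's axes as they then stand; what a row does not reach is not made up. A row lasts 1/12 s, in which the tool goes at most 41.7 mm and 7.16 degrees, less where a joint would pass 70% of its speed; a pose out of reach is approached as far as the arm can. A call is refused whole if a number of a shift passes 0.0417 or a number of a turn 7.16, either way. A call with a gripper value outside its range is refused whole. The fingers move at their own pace and stop on an object; FORCE is the grip in N (left out, the last holds). Time passes only in rows, so rows that do not move let the fingers close. It gives the time, the measured TCP pose, the force, the opening and the grip force at its end, in the units of the state.
- manip.get_state(): the state, without advancing time (a new reading comes with each control period).
- manip.get_image(name): name is "scene" or "side" or "wrist"; returns a dict with "frame" (400x640x3 uint8, red, green, blue), "fx", "fy", "cx", "cy" (pixels), "distortion" ([k1, k2, p1, p2, k3] as OpenCV has them; the pictures are not rectified), "position" and "attitude" of the camera in the world; the wrist camera has in their place "mount" (4x4, takes a point from camera to tool coordinates, whose origin is the TCP and whose axes are the flange's). Camera axes: x right, y up, looking along -z (the intrinsics and any distortion apply to the point x, -y, -z); pixel columns grow to the right and rows downward; lengths in m; the calibration is good to about 2 mm. A picture is of the moment at which its call begins: read the wrist's pose just before it. There is no depth.
- manip.sign_off(): hands the job in; it is judged then, once.
The state is a dict: "clock": time; "qpos": joint angles; "qd": joint speeds; "effort": joint torques, N m; "position": TCP position; "ee_rot": TCP orientation; "contact_force": force on the tool from outside, world axes, zero at the start; "moment": the same for the moment, N m; "width": finger opening in m; "gripper_force": force on a finger pad.
Only numpy, scipy, OpenCV 4.12 (cv2) and the standard library are available. Lean on these libraries where they do the work, as an engineer would, in place of code of your own. Each camera call takes 0.05 s, during which the arm holds its last target. There are 200 camera calls.

## Working session

There is one attempt and no reset: what is moved stays moved. The work goes in short steps, Python scripts to look and compute and a shell command to move; the robot and the scene stay as the last step left them, time stands still between calls to the robot, and variables do not carry over. Pictures are saved under pics/ and viewed, at most 10 in all, crops included, and the job is handed in when it is done.

```bash
mkdir -p pics; ls; python3 - <<'E'
from rig import manip
import cv2,json,numpy as np
s=manip.get_state()
print({k:np.round(v,4).tolist() for k,v in s.items()}, manip.grasp_offset)
for n in ["scene","side"]:
    d=manip.get_image(n); cv2.imwrite(f"pics/{n}0.png",cv2.cvtColor(d["frame"],cv2.COLOR_RGB2BGR))
    print(n,{k:np.round(v,4).tolist() for k,v in d.items() if k!="frame"})
    np.savez(f"{n}0.npz",**d)
E
```

```text
pics
{'clock': 0.0, 'qpos': [1.034, 0.2766, 1.5061, -0.0, 1.3607, -0.121], 'qd': [0.0008, -0.0003, 0.0008, -0.002, 0.0021, 0.0], 'effort': [-0.0009, -41.6789, -24.58, -0.0003, 0.0112, 0.0], 'position': [0.232, 0.5255, 0.1915], 'ee_rot': [-0.0003, 0.2064, 0.9785, -0.0009], 'contact_force': [1.1283, -0.0739, -0.2598], 'moment': [-0.0114, -0.0294, 0.0182], 'gripper_force': 0.0, 'width': 0.0853} -0.0187
scene {'fx': 423.8747, 'fy': 423.8747, 'cx': 315.9145, 'cy': 199.0512, 'distortion': [-0.04, 0.0, 0.0, 0.0, 0.0], 'position': [0.0516, -0.3742, 0.5664], 'attitude': [0.8408, 0.4201, -0.1579, -0.3027]}
side {'fx': 409.6306, 'fy': 409.6306, 'cx': 322.9468, 'cy': 204.3225, 'distortion': [-0.0046, 0.0, 0.0, 0.0, 0.0], 'position': [0.1545, -0.4952, 0.4711], 'attitude': [0.8393, 0.4859, -0.1129, -0.2163]}
```

View pics/scene0.png

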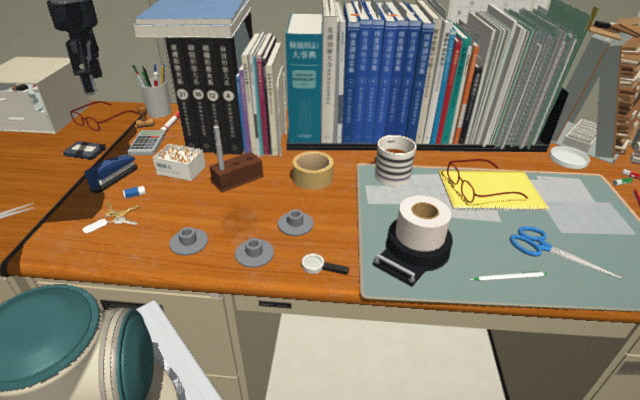

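View pics/side0.png

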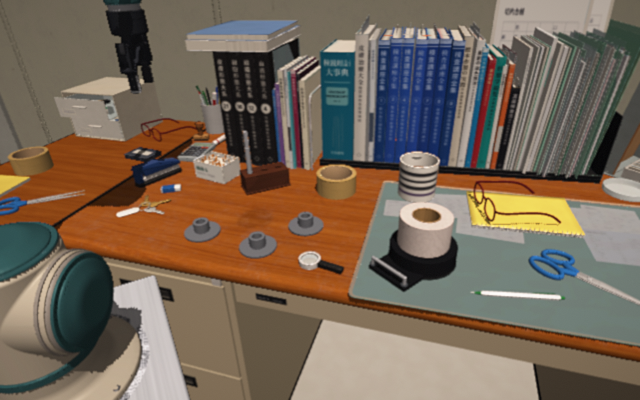

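The scene view shows three look-alike grey keepers at (188,240), (254,251) and (295,222). The spindle is at (218,145) in the pen block (237,172), the roll is on its base at (423,220) with the label bar at (400,263), the tape at (313,170), the mug at (396,160) and the loupe at (325,265). The side view shows the same layout.

```bash
cat > h.py <<'E'
import numpy as np, cv2
from scipy.spatial.transform import Rotation as R
def rot(q): return R.from_quat(np.roll(q,-1)).as_matrix()
def K(d): return np.array([[d["fx"],0,d["cx"]],[0,d["fy"],d["cy"]],[0,0,1]],float)
def cam(d,s=None):
    if "mount" in d:
        M=np.array(d["mount"]); T=rot(s["ee_rot"]); return T@M[:3,:3], np.array(s["position"])+T@M[:3,3]
    return rot(d["attitude"]), np.array(d["position"])
def rays(d,uv,s=None):
    C,p=cam(d,s); n=cv2.undistortPoints(np.array(uv,float).reshape(-1,1,2),K(d),np.array(d["distortion"],float)).reshape(-1,2)
    return p,(np.c_[n[:,0],-n[:,1],-np.ones(len(n))])@C.T
def onz(d,uv,z,s=None):
    p,v=rays(d,uv,s); return p+v*((z-p[2])/v[:,2])[:,None]
def proj(d,P,s=None):
    C,p=cam(d,s); q=(np.array(P,float).reshape(-1,3)-p)@C; q=q*[1,-1,-1]
    return cv2.projectPoints(q.reshape(-1,1,3),np.zeros(3),np.zeros(3),K(d),np.array(d["distortion"],float))[0].reshape(-1,2)
def circ(P):
    A=np.c_[2*P[:,:2],np.ones(len(P))]; x=np.linalg.lstsq(A,(P[:,:2]**2).sum(1),rcond=None)[0]
    return x[:2],np.sqrt(x[2]+x[:2]@x[:2])
def load(n): return dict(np.load(n+".npz"))
def tri(da,a,db,b):
    p,v=rays(da,[a]);q,w=rays(db,[b]); v=v[0];w=w[0]
    t=np.linalg.lstsq(np.c_[v,-w],q-p,rcond=None)[0]; A=p+t[0]*v;B=q+t[1]*w
    return (A+B)/2,np.linalg.norm(A-B)
E
python3 - <<'E'
from h import *
for n,kp,rp,sp in [("scene",[(188,240),(254,251),(295,222)],(423,209),(216,126)),("side",[(201,230),(257,244),(305,223)],(426,214),(247,132))]:
    d=load(n+"0"); f=d["frame"]; hsv=cv2.cvtColor(f,cv2.COLOR_RGB2HSV)
    g=((hsv[...,1]<70)&(hsv[...,2]<150)).astype(np.uint8)
    N,L,st,ce=cv2.connectedComponentsWithStats(g)
    for i,k in enumerate(kp):
        l=L[k[1]+4,k[0]-12]; m=(L==l).astype(np.uint8)
        c=max(cv2.findContours(m,0,1)[0],key=len).reshape(-1,2)
        # lower half of the flange outline: underside edge ~ z=0..; use z=0.003
        lo=c[c[:,1]>=ce[l][1]]
        P=onz(d,lo,0.003); o,r=circ(P); print(n,"keeper",k,st[l],o.round(4),round(r,4),"dist",np.hypot(*o).round(3))
    print("roll", onz(d,[rp],0.099).round(3))
    # wood core (opening) mask
    h=hsv[rp[1]-30:rp[1]+30,rp[0]-40:rp[0]+40]
    m=((h[...,1]>60)&(h[...,0]<30)).astype(np.uint8)
    N,L,st,ce=cv2.connectedComponentsWithStats(m)
    l=L[30,40] or 1+np.argmax(st[1:,4]); print("core",st[l],onz(d,[ce[l]+[rp[0]-40,rp[1]-30]],0.099).round(4))
a,b=load("scene0"),load("side0")
print("spindle top",tri(a,(216,126),b,(247,132)))
for n,d,box in (("sc",a,(170,110,330,290)),("si",b,(190,115,350,290))):
    x0,y0,x1,y1=box; im=cv2.cvtColor(d["frame"][y0:y1,x0:x1],cv2.COLOR_RGB2BGR); cv2.imwrite(f"pics/{n}_crop.png",cv2.resize(im,None,fx=2.4,fy=2.4,interpolation=cv2.INTER_CUBIC))
E
python3 -c "
import cv2,numpy as np
cv2.imwrite('pics/crop1.png',np.hstack([cv2.resize(cv2.imread('pics/%s_crop.png'%n),(384,430)) for n in('sc','si')]))"
```

```text
scene keeper (188, 240) [169 228  39  27 790] [0.2586 0.2525] 0.0355 dist 0.361
scene keeper (254, 251) [235 238  39  29 850] [0.3411 0.145 ] 0.0356 dist 0.371
scene keeper (295, 222) [278 210  35  26 676] [0.4545 0.1645] 0.0352 dist 0.483
roll [[ 0.589 -0.041  0.099]]
core [ 28  23  28  17 364] [[ 0.5887 -0.0452  0.099 ]]
side keeper (201, 230) [185 218  35  24 611] [0.2588 0.2478] 0.0347 dist 0.358
side keeper (257, 244) [239 232  37  26 714] [0.3401 0.1407] 0.0344 dist 0.368
side keeper (305, 223) [289 212  34  24 584] [0.4538 0.1606] 0.0346 dist 0.481
roll [[ 0.588 -0.046  0.099]]
core [ 26  23  29  16 357] [[ 0.5865 -0.0485  0.099 ]]
spindle top (array([0.43071557, 0.41841727, 0.13217954]), np.float64(0.0011888028724251877))
```

View pics/crop1.png

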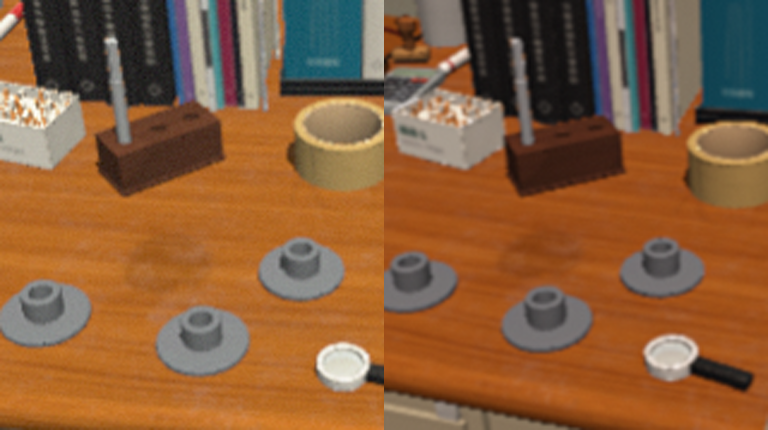

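The wanted thing is the keeper. The candidates are the three grey flanged hubs at scene pixels (188,240), (254,251) and (295,222), at 0.36, 0.37 and 0.48 m from the base. I choose (295,222), at about (0.454, 0.163), because it is the farthest. The crop shows that one as a whole flange with its hub up, and the spindle in the left hole of the block.

```bash
python3 - <<'E'
from h import *
from rig import manip
a,b=load("scene0"),load("side0")
sc=lambda u,v:(170+u/2.4,110+v*180/430); si=lambda u,v:(190+(u-384)/2.4,115+v*175/430)
print("sc top", onz(a,[sc(98,147),sc(122,164),sc(222,127),sc(190,105)],.046).round(3).tolist())
print("si top", onz(b,[si(506,148),si(519,165),si(622,137),si(594,119)],.046).round(3).tolist())
print("spindle at block top", onz(a,[sc(123,143)],.046).round(3), onz(b,[si(527,142)],.046).round(3))
print("spindle top z.15", onz(a,[sc(112,38)],.15).round(3), onz(b,[si(516,38)],.15).round(3))
print("book feet", onz(a,[(172,145),(240,152),(283,152)],0).round(3).tolist())
s=manip.get_state(); d=manip.get_image("wrist"); np.savez("w0.npz",**d)
cv2.imwrite("pics/w0.png",cv2.cvtColor(d["frame"],cv2.COLOR_RGB2BGR))
print(d["fx"],np.round(d["mount"],3).tolist(),rot(s["ee_rot"]).round(3).tolist())
E
```

```text
sc top [[0.388, 0.386, 0.046], [0.391, 0.347, 0.046], [0.498, 0.343, 0.046], [0.496, 0.397, 0.046]]
si top [[0.389, 0.373, 0.046], [0.388, 0.332, 0.046], [0.499, 0.337, 0.046], [0.491, 0.391, 0.046]]
spindle at block top [[0.409 0.378 0.046]] [[0.412 0.375 0.046]]
spindle top z.15 [[0.417 0.386 0.15 ]] [[0.415 0.381 0.15 ]]
book feet [[0.4, 0.637, 0.0], [0.523, 0.489, 0.0], [0.61, 0.418, 0.0]]
285.340491451774 [[-0.0, 0.963, 0.268, 0.068], [1.0, 0.0, 0.0, 0.0], [0.0, 0.268, -0.963, -0.181], [0.0, 0.0, 0.0, 1.0]] [[-0.915, 0.404, -0.001], [0.404, 0.915, -0.001], [0.0, -0.002, -1.0]]
```

```bash
python3 -m pendant '[{"rz":-6,"dz":-0.015},{"rz":-6,"dz":-0.015},{"rz":-6,"dz":-0.015},{"rz":-6,"dz":-0.015},{"dx":-0.028,"dy":-0.024},{"dx":-0.028,"dy":-0.024},{"dx":-0.028,"dy":-0.024},{"dx":-0.028,"dy":-0.024},{"dx":-0.028,"dy":-0.024},{"dx":-0.028,"dy":-0.024,"hand":0.05},{},{}]' 40
python3 - <<'E'
from h import *
from rig import manip
s=manip.get_state(); d=manip.get_image("wrist"); np.savez("w1.npz",**d,**{"s_"+k:v for k,v in s.items()})
cv2.imwrite("pics/w1.png",cv2.cvtColor(d["frame"],cv2.COLOR_RGB2BGR))
print(rot(s["ee_rot"]).round(3).tolist())
print(proj(d,[[.413,.378,.15],[.413,.378,.046],s["position"]],s).round(0))
E
```

```text
[[-0.915, 0.404, -0.001], [0.404, 0.915, -0.001], [0.0, -0.001, -1.0]]
[[258. 416.]
 [274. 340.]
 [319. 223.]]invalid input
```

View pics/w1.png

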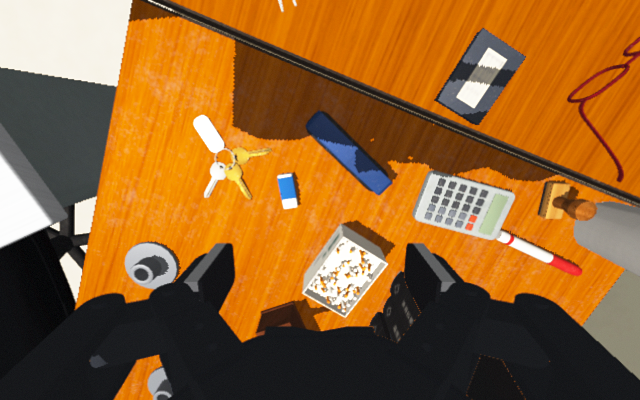

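The wrist view is blocked below row 240 by the gripper. Up in the image is tool +x, and the block's corner just shows at (290,315). The row format was refused, so I'll retry with every field filled in.

```bash
python3 -m pendant '[{"dx":0,"dy":0,"dz":-0.015,"rx":0,"ry":0,"rz":-6},{"dx":0,"dy":0,"dz":-0.015,"rx":0,"ry":0,"rz":-6},{"dx":0,"dy":0,"dz":-0.015,"rx":0,"ry":0,"rz":-6},{"dx":0,"dy":0,"dz":-0.015,"rx":0,"ry":0,"rz":-6}]' 40; echo; python3 -m pendant '[{"dx":-0.03,"dy":-0.02,"hand":0.05},{"dx":-0.03,"dy":-0.02},{"dz":0}]'; python3 -c "
from rig import manip;s=manip.get_state();print(s['clock'],s['position'],s['width'])"
```

```text
0.2 [0.23210176 0.52570567 0.19187027] 0.08580031458470576invalid input
invalid input
```

```bash
python3 -m pendant '[{"dx":0,"dy":0,"dz":-0.015,"rx":0,"ry":0,"rz":-6,"hand":0.05},{"dx":0,"dy":0,"dz":-0.015,"rx":0,"ry":0,"rz":-6,"hand":0.05},{"dx":0,"dy":0,"dz":-0.015,"rx":0,"ry":0,"rz":-6,"hand":0.05},{"dx":0,"dy":0,"dz":-0.015,"rx":0,"ry":0,"rz":-6,"hand":0.05}]'; python3 -m pendant --help
```

```text
clock: 0.53
position: [0.2321, 0.5258, 0.2527]
ee_rot: [-0.0, -0.004, 1.0, -0.0]
contact_force: [0.3, 0.7, 0.7]
width: 0.0499
gripper_force: 0.0invalid input: not JSON, or not a number
```

```bash
python3 -m pendant '[{"dx":-0.031,"dy":-0.021,"dz":0,"rx":0,"ry":0,"rz":0,"hand":0.05},{"dx":-0.031,"dy":-0.021,"dz":0,"rx":0,"ry":0,"rz":0,"hand":0.05},{"dx":-0.031,"dy":-0.021,"dz":0,"rx":0,"ry":0,"rz":0,"hand":0.05},{"dx":-0.031,"dy":-0.021,"dz":0,"rx":0,"ry":0,"rz":0,"hand":0.05},{"dx":-0.031,"dy":-0.021,"dz":0,"rx":0,"ry":0,"rz":0,"hand":0.05},{"dx":-0.031,"dy":-0.021,"dz":0,"rx":0,"ry":0,"rz":0,"hand":0.05},{"dx":-0.031,"dy":-0.021,"dz":0,"rx":0,"ry":0,"rz":0,"hand":0.05},{"dx":0,"dy":0,"dz":0,"rx":0,"ry":0,"rz":0,"hand":0.05},{"dx":0,"dy":0,"dz":0,"rx":0,"ry":0,"rz":0,"hand":0.05}]' 40
cat > snap.py <<'E'
import sys
from h import *
from rig import manip
def snap(n):
    s=manip.get_state(); d=manip.get_image("wrist"); np.savez(n+".npz",**d,**{"s_"+k:v for k,v in s.items()})
    cv2.imwrite(f"pics/{n}.png",cv2.cvtColor(d["frame"],cv2.COLOR_RGB2BGR)); return d,s
def wl(n):
    z=load(n); return {k:v for k,v in z.items() if k[:2]!="s_"},{k[2:]:v for k,v in z.items() if k[:2]=="s_"}
if __name__=="__main__": snap(sys.argv[1])
E
python3 snap.py w2
```

```text
clock: 1.28
position: [0.4511, 0.3784, 0.2518]
ee_rot: [-0.001, 0.0, 1.0, -0.0]
contact_force: [-1.0, 1.1, 0.7]
width: 0.0493
gripper_force: 0.0
```

View pics/w2.png

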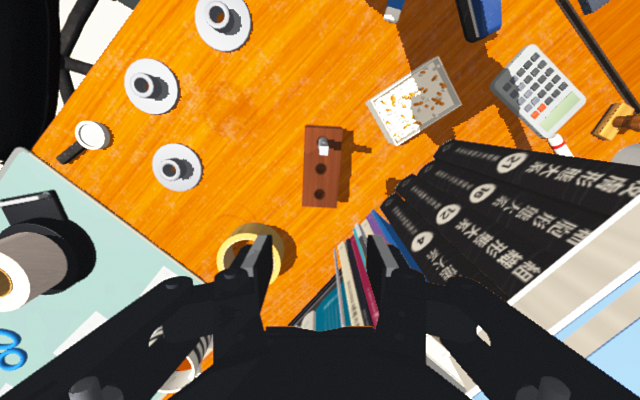

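The wrist view shows the block at rows 125–207 and columns 303–342, its empty holes at (320,169) and (319,194), and the bright spindle top at about (323,149). The three keepers, the loupe, the roll and the tape are also visible.

```bash
python3 - <<'E'
from snap import *
d,s=wl("w2"); f=d["frame"]; hsv=cv2.cvtColor(f,cv2.COLOR_RGB2HSV)
x0,y0=290,110; sub=hsv[y0:220,x0:360]
hole=(sub[...,2]<45).astype(np.uint8)
N,L,st,ce=cv2.connectedComponentsWithStats(hole)
for i in range(1,N):
    if st[i,4]>25: print("dark",st[i],(ce[i]+[x0,y0]).round(1),onz(d,[ce[i]+[x0,y0]],.046,s).round(4))
wh=((sub[...,1]<60)&(sub[...,2]>170)).astype(np.uint8)
N,L,st,ce=cv2.connectedComponentsWithStats(wh)
for i in range(1,N):
    if st[i,4]>15: print("white",st[i],(ce[i]+[x0,y0]).round(1),onz(d,[ce[i]+[x0,y0]],.15,s).round(4))
blk=((sub[...,2]<130)&(sub[...,0]<12)&(sub[...,1]>100)).astype(np.uint8)
c=max(cv2.findContours(blk,0,1)[0],key=cv2.contourArea).reshape(-1,2)+[x0,y0]
P=onz(d,c,.046,s)[:,:2].astype(np.float32); print("block rect",cv2.minAreaRect(P))
im=cv2.resize(cv2.cvtColor(f[115:215,290:360],cv2.COLOR_RGB2BGR),None,fx=5.5,fy=5.5,interpolation=cv2.INTER_CUBIC); cv2.imwrite("pics/w2c.png",im)
print(onz(d,[(323,149)],.15,s))
E
```

```text
white [28 35 11 11 97] [323.2 150.2] [[0.4134 0.3824 0.15  ]]
block rect ((0.41636553406715393, 0.3960118591785431), (0.02374989353120327, 0.013722732663154602), 76.20915222167969)
[[0.41219023 0.38218888 0.15      ]]
```

View pics/w2c.png

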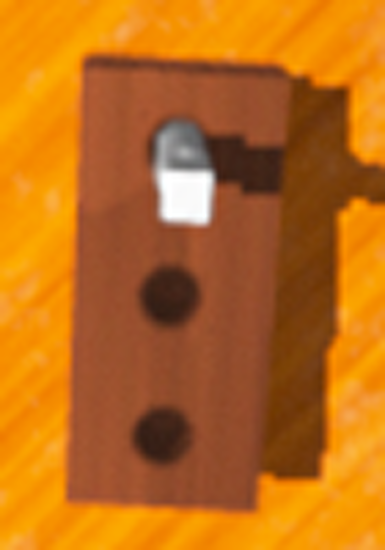

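The crop shows the spindle's square top centred at full-image pixel (323.8,150.8), and the empty holes at (320.9,168.8) and (319.5,194.3). The block is slightly yawed.

```bash
python3 - <<'E'
from snap import *
d,s=wl("w2")
H=onz(d,[(320.9,168.8),(319.5,194.3)],.046,s)[:,:2]; v=H[1]-H[0]
print(H.round(4),np.linalg.norm(v),"yaw",np.degrees(np.arctan2(v[1],v[0])),"hole-36:",H[0]-v/np.linalg.norm(v)*.036)
print("top",onz(d,[(323.8,150.8)],.15,s).round(4), s["position"])
# block right edge lines: (85,70)->(68,500), (290,75)->(257,508) in crop
E_=lambda u,v:(290+u/5.5,115+v/5.5)
for z,a,b in((.046,(85,72),(68,500)),(.046,(290,78),(257,508))):
    p=onz(d,[E_(*a),E_(*b)],z,s); w=p[1]-p[0]; print("edge yaw",np.degrees(np.arctan2(w[1],w[0])))
E
```

```text
[[0.4495 0.3807]
 [0.4856 0.3788]] 0.03614867461622322 yaw -3.077353882235891 hole-36: [0.41352783 0.38262921]
top [[0.4139 0.383  0.15  ]] [0.45109724 0.37837372 0.25176613]
edge yaw -3.1403084810713198
edge yaw -3.2979167571659924
```

```bash
python3 -m pendant '[{"dx":0,"dy":0,"dz":0,"rx":0,"ry":0,"rz":3.1,"hand":0.05},{"dx":0.0188,"dy":0.0012,"dz":0,"rx":0,"ry":0,"rz":0,"hand":0.05},{"dx":0.0188,"dy":0.0012,"dz":0,"rx":0,"ry":0,"rz":0,"hand":0.05},{"dx":0,"dy":0,"dz":0.027,"rx":0,"ry":0,"rz":0,"hand":0.05},{"dx":0,"dy":0,"dz":0.027,"rx":0,"ry":0,"rz":0,"hand":0.05},{"dx":0,"dy":0,"dz":0.027,"rx":0,"ry":0,"rz":0,"hand":0.05},{"dx":0,"dy":0,"dz":0.027,"rx":0,"ry":0,"rz":0,"hand":0.05},{"dx":0,"dy":0,"dz":0.028,"rx":0,"ry":0,"rz":0,"hand":0.05},{"dx":0,"dy":0,"dz":0,"rx":0,"ry":0,"rz":0,"hand":0.05},{"dx":0,"dy":0,"dz":0,"rx":0,"ry":0,"rz":0,"hand":0.05}]' 40; echo
python3 -m pendant '[{"dx":0,"dy":0,"dz":0,"rx":0,"ry":0,"rz":0,"hand":0.0},{"dx":0,"dy":0,"dz":0,"rx":0,"ry":0,"rz":0,"hand":0.0},{"dx":0,"dy":0,"dz":0,"rx":0,"ry":0,"rz":0,"hand":0.0},{"dx":0,"dy":0,"dz":0,"rx":0,"ry":0,"rz":0,"hand":0.0},{"dx":0,"dy":0,"dz":0,"rx":0,"ry":0,"rz":0,"hand":0.0},{"dx":0,"dy":0,"dz":0,"rx":0,"ry":0,"rz":0,"hand":0.0}]' 60
```

```text
clock: 2.17
position: [0.4101, 0.3843, 0.1156]
ee_rot: [-0.002, 0.025, 1.0, -0.001]
contact_force: [0.5, 0.4, 0.7]
width: 0.0499
gripper_force: 0.0

clock: 2.67
position: [0.4126, 0.3842, 0.117]
ee_rot: [0.0, 0.026, 1.0, 0.0]
contact_force: [0.3, -0.3, -0.2]
width: -0.0003
gripper_force: 0.0
```

```bash
python3 - <<'E'
from snap import *
d,s=snap("w3"); a=manip.get_image("scene"); np.savez("scene1.npz",**a)
print(s["position"],s["width"],s["gripper_force"])
b=cv2.resize(a["frame"][60:200,150:290],(400,400),interpolation=cv2.INTER_CUBIC); w=cv2.resize(d["frame"][60:260,220:420],(400,400),interpolation=cv2.INTER_CUBIC)
cv2.imwrite("pics/miss.png",cv2.cvtColor(np.hstack([b,w]),cv2.COLOR_RGB2BGR))
E
```

```text
[0.41259659 0.38416832 0.11701864] -0.00026935735654389675 0.0
```

View pics/miss.png

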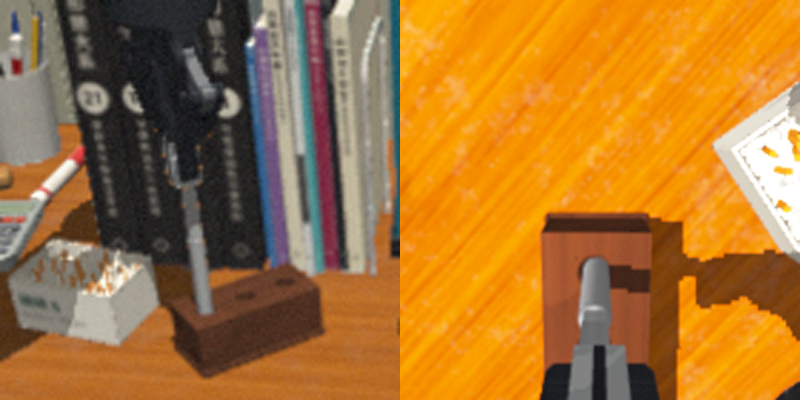

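The left half (scene) shows the squared part of the spindle, still upright in its hole, just below the fingertips. The right half (wrist) shows the spindle at full-image pixel (320,212), running up to the fingertips at (320,232). I'll compare this with projected points.

```bash
python3 - <<'E'
from snap import *
d,s=wl("w3"); a=load("scene1")
for z in (.046,.11,.13,.15): print(z,proj(d,[[.4137,.3828,z]],s).round(1),proj(a,[[.4137,.3828,z]]).round(1))
print("tcp",proj(d,[s["position"]],s).round(1),proj(a,[s["position"]]).round(1))
print("full px of crop: wrist shoulder",(220+ (590-400)/2,60+305/2),"tip",(320,60+345/2),"base",(220+195/2,60+268/2))
print("scene tip",(150+180*.35,60+178*.35),"shoulder",(150+195*.35,60+235*.35),"base",(150+205*.35,60+312*.35))
E
```

```text
0.046 [[317.6 196.4]] [[221.8 168.2]]
0.11 [[317.2 220.5]] [[218.3 143.5]]
0.13 [[317.  231.4]] [[217.1 135.3]]
0.15 [[316.7 244.9]] [[216.  126.9]]
tcp [[319.  222.4]] [[217.1 140.5]]
full px of crop: wrist shoulder (315.0, 212.5) tip (320, 232.5) base (317.5, 194.0)
scene tip (213.0, 122.3) shoulder (218.25, 142.25) base (221.75, 169.2)
```

```bash
python3 - <<'E'
from snap import *
d,s=wl("w3"); a=load("scene1"); T=rot(s["ee_rot"]); p=s["position"]
for t in (0,.01,.02,.03,.04,.05):
  print(t,[proj(c,[p+T@[x,0,-t]],q).round(1).tolist() for c,q in((d,s),(a,None)) for x in (0.011,-.011,0)])
# finger tips in w1/w2 : dark/grey tip end positions
f=d["frame"]; print(f[225:250:2,300:345:4].mean(2).round().astype(int))
E
```

```text
0 [[[319.0, 206.9]], [[319.0, 237.5]], [[319.0, 222.4]], [[212.5, 142.0]], [[221.7, 139.1]], [[217.1, 140.5]]]
0.01 [[[319.0, 211.6]], [[319.0, 243.7]], [[319.0, 227.9]], [[211.9, 137.9]], [[221.2, 135.0]], [[216.6, 136.5]]]
0.02 [[[319.0, 216.8]], [[319.0, 250.5]], [[319.0, 233.9]], [[211.3, 133.8]], [[220.6, 130.9]], [[216.0, 132.3]]]
0.03 [[[319.0, 222.7]], [[319.0, 258.1]], [[319.0, 240.7]], [[210.6, 129.5]], [[220.0, 126.7]], [[215.4, 128.1]]]
0.04 [[[319.0, 229.3]], [[319.0, 266.7]], [[319.0, 248.3]], [[210.0, 125.3]], [[219.5, 122.5]], [[214.8, 123.9]]]
0.05 [[[319.0, 236.9]], [[319.0, 276.3]], [[319.0, 257.0]], [[209.4, 121.0]], [[218.9, 118.2]], [[214.2, 119.6]]]
[[ 94  92  93 106 108 103 103  94  90  94  93  83]
 [ 91  95  94 105 110 106 104  96  91  94  91  81]
 [ 94  95  92 106 109 106 102  96  91  95  93  79]
 [ 94  95  89 106 110 105  99  98  91  93  92  74]
 [ 94  96 125 120  97  32 120 116 111  94  90  77]
 [ 94  93 116 116  87  25 115 125 115  93  95  75]
 [ 95  96 122 123  85  28 123 130 111  94  92  76]
 [ 96  97 129 128  86  29 132 121 112  93  93  71]
 [ 73  72 130 131  86  25 132 115 110  71  72  72]
 [ 32  30 130 129  85  26 121 116 114  28  29  54]
 [ 29  35 129 129  68  28 116 115 115  30  28  30]
 [ 32  42 130 131  65  27 116 116 114  29  30  29]
 [ 32  58 130 130  67  26 115 115 115  30  30  33]]
```

```bash
python3 - <<'E'
from snap import *
d,s=wl("w3")
y=np.radians(-3.1); u=np.array([np.cos(y),np.sin(y),0]); n=np.array([-u[1],u[0],0]); c=np.array([.4137,.3828,.046])
P=[c-.019*u+.025*n, c-.019*u-.025*n, c]
for dz in (0,.01,.02,.03,.04):
    q=dict(s); q["position"]=s["position"]+[0,0,dz]; print(dz,proj(d,P,q).round(1).tolist())
f=d["frame"].astype(int); print(f[165:200:3,320].tolist()); r=f[190]; print([ (i,r[i].tolist()) for i in list(range(284,298,2))+list(range(338,352,2))])
q=manip.get_state(); print(q["qpos"],q["position"])
E
```

```text
0 [[345.4, 176.1], [289.8, 176.0], [317.6, 196.4]]
0.01 [[344.5, 174.0], [290.9, 173.9], [317.7, 193.6]]
0.02 [[343.6, 172.1], [291.8, 171.9], [317.7, 191.1]]
0.03 [[342.8, 170.2], [292.8, 170.1], [317.7, 188.7]]
0.04 [[342.0, 168.6], [293.6, 168.4], [317.8, 186.4]]
[[242, 138, 0], [122, 62, 37], [65, 36, 26], [62, 35, 23], [160, 85, 47], [159, 84, 45], [161, 84, 46], [162, 86, 48], [112, 97, 94], [106, 104, 106], [107, 107, 108], [107, 106, 107]]
[(284, [245, 140, 0]), (286, [246, 144, 0]), (288, [246, 144, 0]), (290, [237, 130, 4]), (292, [172, 90, 52]), (294, [179, 94, 54]), (296, [174, 93, 51]), (338, [159, 82, 47]), (340, [157, 82, 44]), (342, [151, 80, 45]), (344, [158, 82, 44]), (346, [123, 63, 9]), (348, [125, 67, 10]), (350, [130, 69, 15])]
[ 6.26212309e-01  3.10996549e-01  1.65056505e+00  3.12584648e-05
  1.17959413e+00 -8.93379822e-01] [0.41242873 0.38398846 0.11665049]
```

Both views agree that the real fingertips are about 43 mm short of the reported TCP, so the fingers closed just above the spindle. The block's projection shows the camera pose itself is right. I'll open, go about 41 mm lower while watching the force, and close.

```bash
python3 -m pendant '[{"dx":-0.001,"dy":-0.001,"dz":0,"rx":0,"ry":0,"rz":0,"hand":0.05},{"dx":0,"dy":0,"dz":0,"rx":0,"ry":0,"rz":0,"hand":0.05},{"dx":0,"dy":0,"dz":0,"rx":0,"ry":0,"rz":0,"hand":0.05},{"dx":0,"dy":0,"dz":0,"rx":0,"ry":0,"rz":0,"hand":0.05},{"dx":0,"dy":0,"dz":0.01,"rx":0,"ry":0,"rz":0,"hand":0.05},{"dx":0,"dy":0,"dz":0.01,"rx":0,"ry":0,"rz":0,"hand":0.05},{"dx":0,"dy":0,"dz":0.01,"rx":0,"ry":0,"rz":0,"hand":0.05},{"dx":0,"dy":0,"dz":0.01,"rx":0,"ry":0,"rz":0,"hand":0.05},{"dx":0,"dy":0,"dz":0,"rx":0,"ry":0,"rz":0,"hand":0.05}]'; echo
python3 -m pendant '[{"dx":0,"dy":0,"dz":0,"rx":0,"ry":0,"rz":0,"hand":0.0},{"dx":0,"dy":0,"dz":0,"rx":0,"ry":0,"rz":0,"hand":0.0},{"dx":0,"dy":0,"dz":0,"rx":0,"ry":0,"rz":0,"hand":0.0},{"dx":0,"dy":0,"dz":0,"rx":0,"ry":0,"rz":0,"hand":0.0},{"dx":0,"dy":0,"dz":0,"rx":0,"ry":0,"rz":0,"hand":0.0},{"dx":0,"dy":0,"dz":0,"rx":0,"ry":0,"rz":0,"hand":0.0}]' 60
python3 snap.py w4; python3 -c "
import cv2;im=cv2.imread('pics/w4.png');print(im[200:270:5,300:345:4].mean(2).round().astype(int))"
```

```text
clock: 3.52
position: [0.4114, 0.3816, 0.0733]
ee_rot: [-0.002, 0.026, 1.0, -0.002]
contact_force: [-0.2, -1.1, -0.3]
width: 0.05
gripper_force: 0.0

clock: 4.02
position: [0.4136, 0.3832, 0.077]
ee_rot: [0.001, 0.025, 1.0, 0.0]
contact_force: [0.8, -0.4, 1.5]
width: 0.0082
gripper_force: 58.5
[[ 95 103 101  71 129 109  90  97  93  92  93  94]
 [ 95 101  80 135 147 111  99  40  41  42  92  95]
 [ 96 102  71 169 142 111 101  42  43  39  44  43]
 [ 95 100 101 169 142 109 102  46  41  41  42  43]
 [ 98 100  92 168 123 108 103  97  94  39  42  41]
 [ 88  91  92 101 105 102 102 100  95  42  43  44]
 [ 87  90  93 103 104 103 103  99  93  39  41  41]
 [127 127 104  75 112 114 110  23 122 114  90  42]
 [127 116  78  69 105 103 103  23 114 113 108  59]
 [127 126  41  83 105 105 104  28 112 112 114  27]
 [128 127  29 104 105 104 105  30  92 116 113  32]
 [124 113  25 104 106 107 104  41  70 113 116  52]
 [111 114  23 102 109 105 103  54  49 113 114 101]
 [ 86 142  30 105 105 105 104  71  54 134  33  27]]
```

```bash
python3 -m pendant '[{"dx":0,"dy":0,"dz":-0.02,"rx":0,"ry":0,"rz":0,"hand":0.0},{"dx":0,"dy":0,"dz":-0.03,"rx":0,"ry":0,"rz":0,"hand":0.0},{"dx":0,"dy":0,"dz":-0.032,"rx":0,"ry":0,"rz":0,"hand":0.0},{"dx":0,"dy":0,"dz":-0.032,"rx":0,"ry":0,"rz":0,"hand":0.0},{"dx":0,"dy":0,"dz":0,"rx":0,"ry":0,"rz":0,"hand":0.0}]'; echo
python3 -m pendant '[{"dx":-0.009,"dy":-0.015,"dz":0,"rx":0,"ry":0,"rz":0,"hand":0.0},{"dx":-0.0175,"dy":-0.03,"dz":0,"rx":0,"ry":0,"rz":0,"hand":0.0},{"dx":-0.0175,"dy":-0.03,"dz":0,"rx":0,"ry":0,"rz":0,"hand":0.0},{"dx":-0.0175,"dy":-0.03,"dz":0,"rx":0,"ry":0,"rz":0,"hand":0.0},{"dx":-0.0175,"dy":-0.03,"dz":0,"rx":0,"ry":0,"rz":0,"hand":0.0},{"dx":-0.0175,"dy":-0.03,"dz":0,"rx":0,"ry":0,"rz":0,"hand":0.0},{"dx":-0.0175,"dy":-0.03,"dz":0,"rx":0,"ry":0,"rz":0,"hand":0.0},{"dx":-0.0175,"dy":-0.03,"dz":0,"rx":0,"ry":0,"rz":0,"hand":0.0}]'; echo
python3 -m pendant '[{"dx":-0.0175,"dy":-0.03,"dz":0,"rx":0,"ry":0,"rz":0,"hand":0.0},{"dx":-0.0175,"dy":-0.03,"dz":0,"rx":0,"ry":0,"rz":0,"hand":0.0},{"dx":-0.0175,"dy":-0.03,"dz":0,"rx":0,"ry":0,"rz":0,"hand":0.0},{"dx":-0.0175,"dy":-0.03,"dz":0,"rx":0,"ry":0,"rz":0,"hand":0.0},{"dx":-0.0175,"dy":-0.03,"dz":0,"rx":0,"ry":0,"rz":0,"hand":0.0},{"dx":-0.0175,"dy":-0.03,"dz":0,"rx":0,"ry":0,"rz":0,"hand":0.0},{"dx":-0.009,"dy":-0.012,"dz":0,"rx":0,"ry":0,"rz":0,"hand":0.0},{"dx":0,"dy":0,"dz":0,"rx":0,"ry":0,"rz":0,"hand":0.0},{"dx":0,"dy":0,"dz":0,"rx":0,"ry":0,"rz":0,"hand":0.0},{"dx":0,"dy":0,"dz":0,"rx":0,"ry":0,"rz":0,"hand":0.0}]'
python3 snap.py w5
```

```text
clock: 4.48
position: [0.4166, 0.3856, 0.1971]
ee_rot: [0.005, 0.025, 1.0, 0.004]
contact_force: [1.1, 0.3, -1.1]
width: 0.0077
gripper_force: 58.9

clock: 5.15
position: [0.5332, 0.15, 0.1898]
ee_rot: [-0.0, 0.026, 1.0, 0.0]
contact_force: [0.3, 0.9, -0.2]
width: 0.008
gripper_force: 58.8

clock: 5.98
position: [0.6362, -0.0448, 0.1899]
ee_rot: [-0.001, 0.025, 1.0, 0.001]
contact_force: [0.0, -0.3, -0.7]
width: 0.0082
gripper_force: 58.8
```

View pics/w5.png

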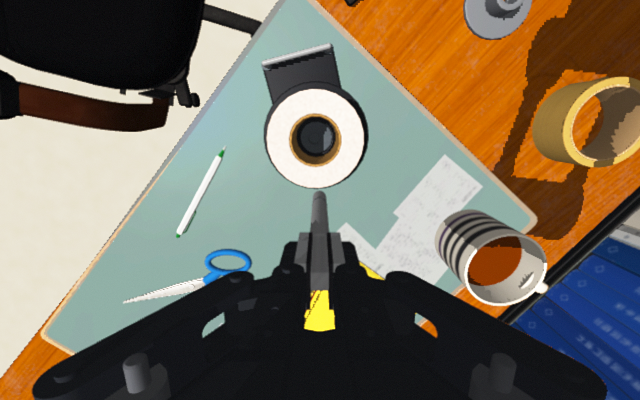

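The wrist view shows the roll's white top ring centred near (316,138) with the dark well down its core, the label bar at (298,58), and the held spindle's foot at (318,195).

```bash
python3 - <<'E'
from snap import *
d,s=wl("w5"); f=d["frame"]; hsv=cv2.cvtColor(f,cv2.COLOR_RGB2HSV)
w=((hsv[...,1]<40)&(hsv[...,2]>190)).astype(np.uint8)
N,L,st,ce=cv2.connectedComponentsWithStats(w); l=L[138,280]; print(st[l])
m=(L==l).astype(np.uint8); cs,hi=cv2.findContours(m,cv2.RETR_CCOMP,cv2.CHAIN_APPROX_NONE)
for c in cs:
    if len(c)>60:
        o,r=circ(onz(d,c.reshape(-1,2),.099,s)); print("white contour",len(c),o.round(4),round(r,4),c.reshape(-1,2).mean(0).round(1))
# spindle foot at z = tcp-.067
T=rot(s["ee_rot"]); print("tcp",s["position"],"tilt",T[:,2].round(4)); print("foot px pred",proj(d,[s["position"]+T@[0,0,.067]],s).round(1))
sp=hsv[180:235:4,300:340:2,2]; print(sp)
g=cv2.cvtColor(f,cv2.COLOR_RGB2GRAY); print(g[112:166:2,290:342:2])
E
```

```text
[ 267   89   97   99 5258]
white contour 275 [ 0.5879 -0.0463] 0.0449 [314.5 138.1]
white contour 153 [ 0.588  -0.0462] 0.0253 [314.8 139.7]
tcp [ 0.63624535 -0.04477757  0.18985685] tilt [-0.0016  0.0015 -1.    ]
foot px pred [[319.1 196.4]]
[[251 251 252 251 252 252 251 251 251 252 252 251 252 252 250 251 251 252
  252 254]
 [252 253 251 251 251 252 251 251 252 251 251 251 251 253 253 252 229 114
  123 152]
 [180 179 171 152 145 140 135 112 116 135 135 137 139 158 175 176 177 177
  175 177]
 [179 180 180 179 181 179 177 161 112  95  84  82 154 176 176 174 176 177
  175 175]
 [178 179 180 178 178 177 165 121 110  84  72  74  70 153 177 176 177 176
  175 175]
 [180 179 179 177 178 175 158 112 108  95  80  74  62 130 177 176 177 176
  176 176]
 [179 178 176 177 177 176 135 119 106  92  80  73  71  94 176 176 175 176
  176 175]
 [176 176 177 175 175 176 134 115 104  89  78  74  72  95 177 177 175 176
  175 176]
 [176 177 177 175 176 174 127 115 103  88  79  76  72  76 174 177 177 177
  178 176]
 [176 177 176 176 176 168 123 114 103  88  77  76  73  69 159 178 176 176
  176 178]
 [176 1
[... 2577 characters left out ...]
31  37  48
   41  65  95  96 101 152 200 249]
 [247 231 167  97  57  61  60  60  48  19  16  15  16  18  18  16  18  44
   82  94  95  95 127 163 247 246]
 [249 248 203 162  72  56  59  61  64  59  50  42  34  29  36  44  56  78
   91  91  94 115 162 234 250 246]
 [246 248 242 184 148  72  56  59  61  62  62  62  62  63  61  66  76  87
   90  93 106 167 213 250 248 247]
 [248 248 247 245 201 166 116  60  56  59  59  59  59  59  69  77  83  87
   91 143 175 214 250 248 248 248]
 [246 246 247 248 248 216 180 155  84  65  62  60  62  65  71  77  87 119
  158 170 236 248 247 246 247 248]
 [248 246 246 246 249 250 243 203 169 174 153 135 126 133 138 154 166 183
  210 246 247 250 248 245 247 248]]
```

The floor shows a faint dark arc near (308–316, 138–144) that could be the bore's rim. I'll average a few frames to raise the contrast.

```bash
python3 - <<'E'
from snap import *
s=manip.get_state(); g=np.mean([manip.get_image("wrist")["frame"].astype(float).mean(2) for _ in range(12)],0)
np.save("avg.npy",g); d,_=wl("w5"); print(s["position"].round(4))
print("floor centre px",proj(d,[[.588,-.0463,.035]],s).round(1))
sub=g[120:156,302:326]
for i,r in enumerate(sub): print(120+i," ".join("%2d"%round(x) for x in r))
v=np.clip((g[112:168,288:344]-25)*10,0,255).astype(np.uint8); cv2.imwrite("pics/bore.png",cv2.resize(v,(560,560),interpolation=cv2.INTER_CUBIC))
E
```

```text
[ 0.6362 -0.0445  0.1901]
floor centre px [[315.3 136.3]]
120 59 44 33 23 19 19 19 20 19 19 21 23 25 24 25 25 25 25 21 21 21 17 18 18
121 42 31 23 19 18 19 20 20 22 27 33 36 37 37 38 38 37 36 32 28 24 20 18 18
122 29 22 19 18 19 20 23 28 35 40 43 44 45 44 44 44 45 43 42 38 35 30 26 22
123 21 19 17 19 20 28 35 41 44 45 45 45 45 45 45 46 45 46 45 45 43 41 36 33
124 18 18 18 21 29 40 44 45 46 45 46 45 45 45 45 45 45 45 45 45 45 44 43 40
125 18 18 19 29 41 45 45 45 45 45 45 44 45 46 45 44 45 44 44 44 45 45 44 43
126 17 20 27 39 45 45 45 44 44 44 45 44 44 44 44 43 43 44 44 44 44 44 44 43
127 17 25 38 44 44 44 44 44 45 44 44 44 44 44 44 44 44 45 44 44 45 44 43 44
128 20 33 43 44 44 45 44 45 44 44 44 44 45 44 44 44 44 44 44 44 44 44 44 44
129 27 40 44 44 44 45 44 44 44 44 44 44 45 44 44 44 44 44 44 45 44 44 44 45
130 33 44 44 44 44 43 44 44 44 44 44 44 44 44 44 44 44 44 45 44 44 44 46 59
131 38 45 45 44 44 44 44 44 45 44 43 43 43 43 43 43 44 45 45 44 43 43 51 75
132 40 44 44 44 44 44 44 44 44 43 42 43 43 43 42 43 43 43 44 43 43 43 54 80
133 43 45 44 45 44 44 44 44 43 43 43 44 44 44 44 43 43
[... 1008 characters left out ...]
3 44 56 87 109
147 17 17 22 29 38 43 44 44 44 44 44 44 44 44 44 44 43 44 44 43 44 56 88 110
148 22 17 18 21 30 37 42 44 44 44 44 44 43 44 44 44 44 44 44 44 45 56 87 102
149 31 20 18 18 22 28 35 40 43 44 44 44 44 44 44 44 44 45 45 44 44 49 64 69
150 41 30 22 17 18 20 24 30 37 41 43 44 44 44 44 45 45 45 44 42 38 35 35 42
151 50 42 33 25 19 17 18 21 24 30 34 37 38 40 40 40 40 38 35 30 29 36 44 46
152 54 52 47 39 29 21 17 18 18 20 23 24 25 27 27 27 25 24 22 23 32 40 44 37
153 55 55 53 50 43 34 25 19 18 17 17 18 18 18 18 18 18 17 17 22 28 26 29 43
154 54 55 56 55 53 47 40 32 27 24 21 19 18 19 17 18 18 19 19 21 25 33 48 67
155 53 55 55 56 56 54 52 48 45 42 37 34 30 27 26 26 31 34 37 40 44 54 70 79
```

View pics/bore.png

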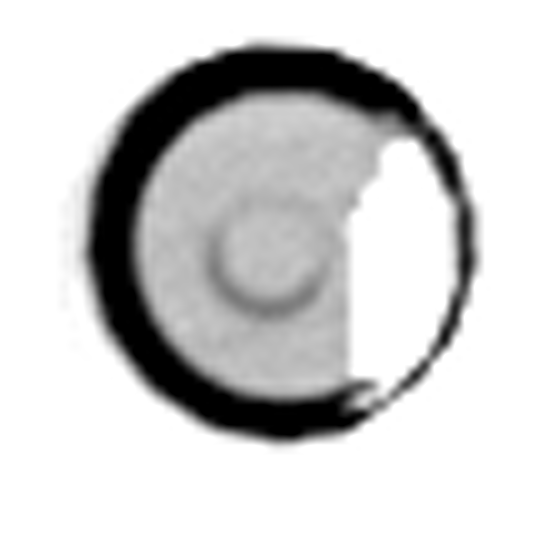

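The stretched average shows a faint ring, the bore's chamfer, spanning x 309–320 and y 132–142.5. Its centre is near (314.4,137.2), and I'll start feeling there.

```bash
python3 - <<'E'
from snap import *
d,s=wl("w5"); g=np.load("avg.npy")
# dark-arc weighted points
ys,xs=np.mgrid[128:147,304:321]; m=44.2-g[128:147,304:321]; k=(m>1.5)&(np.hypot(xs-314.5,ys-137.2)<8)
P=onz(d,np.c_[xs[k],ys[k]],.035,s); o,r=circ(P); print("arc fit",o.round(4),r.round(4),k.sum())
b=onz(d,[(314.4,137.2)],.035,s)[0]; print("bore",b.round(4))
T=rot(s["ee_rot"]); print("tcp",s["position"]); D=b-s["position"]; print("tool delta",(T.T@[D[0],D[1],0]).round(4))
D2=np.r_[o,0]-s["position"]; print((T.T@[D2[0],D2[1],0]).round(4))
E
```

```text
arc fit [ 0.589  -0.0478] 0.0064 71
bore [ 0.5889 -0.0476  0.035 ]
tcp [ 0.63624535 -0.04477757  0.18985685]
tool delta [ 0.0472 -0.0052  0.0001]
[ 0.047  -0.0054  0.0001]
```

```bash
python3 -m pendant '[{"dx":0.012,"dy":-0.0013,"dz":0,"rx":0,"ry":0,"rz":0,"hand":0.0},{"dx":0.012,"dy":-0.0013,"dz":0,"rx":0,"ry":0,"rz":0,"hand":0.0},{"dx":0.012,"dy":-0.0013,"dz":0,"rx":0,"ry":0,"rz":0,"hand":0.0},{"dx":0.011,"dy":-0.0013,"dz":0,"rx":0,"ry":0,"rz":0,"hand":0.0},{"dx":0,"dy":0,"dz":0,"rx":0,"ry":0,"rz":0,"hand":0.0},{"dx":0,"dy":0,"dz":0,"rx":0,"ry":0,"rz":0,"hand":0.0},{"dx":0,"dy":0,"dz":0,"rx":0,"ry":0,"rz":0,"hand":0.0}]'; echo
python3 -m pendant '[{"dx":0,"dy":0,"dz":0.012,"rx":0,"ry":0,"rz":0,"hand":0.0},{"dx":0,"dy":0,"dz":0.012,"rx":0,"ry":0,"rz":0,"hand":0.0},{"dx":0,"dy":0,"dz":0.012,"rx":0,"ry":0,"rz":0,"hand":0.0},{"dx":0,"dy":0,"dz":0.012,"rx":0,"ry":0,"rz":0,"hand":0.0},{"dx":0,"dy":0,"dz":0.012,"rx":0,"ry":0,"rz":0,"hand":0.0},{"dx":0,"dy":0,"dz":0.01,"rx":0,"ry":0,"rz":0,"hand":0.0},{"dx":0,"dy":0,"dz":0.01,"rx":0,"ry":0,"rz":0,"hand":0.0},{"dx":0,"dy":0,"dz":0,"rx":0,"ry":0,"rz":0,"hand":0.0},{"dx":0,"dy":0,"dz":0,"rx":0,"ry":0,"rz":0,"hand":0.0},{"dx":0,"dy":0,"dz":0,"rx":0,"ry":0,"rz":0,"hand":0.0}]'
```

```text
clock: 7.22
position: [0.5907, -0.0489, 0.1907]
ee_rot: [0.001, 0.026, 1.0, 0.0]
contact_force: [0.4, 0.3, -0.9]
width: 0.0079
gripper_force: 58.8

clock: 8.05
position: [0.5907, -0.0489, 0.1109]
ee_rot: [0.001, 0.025, 1.0, -0.0]
contact_force: [-0.1, -0.7, -0.9]
width: 0.0079
gripper_force: 58.8
```

```bash
python3 -m pendant '[{"dx":0.0016,"dy":0.001,"dz":0.002,"rx":0,"ry":0,"rz":0,"hand":0.0},{"dx":0,"dy":0,"dz":0.002,"rx":0,"ry":0,"rz":0,"hand":0.0},{"dx":0,"dy":0,"dz":0.002,"rx":0,"ry":0,"rz":0,"hand":0.0},{"dx":0,"dy":0,"dz":0,"rx":0,"ry":0,"rz":0,"hand":0.0},{"dx":0,"dy":0,"dz":0,"rx":0,"ry":0,"rz":0,"hand":0.0}]'; echo
for i in 1; do python3 -m pendant '[{"dx":0,"dy":0,"dz":0.001,"rx":0,"ry":0,"rz":0,"hand":0.0},{"dx":0,"dy":0,"dz":0.001,"rx":0,"ry":0,"rz":0,"hand":0.0},{"dx":0,"dy":0,"dz":0.001,"rx":0,"ry":0,"rz":0,"hand":0.0},{"dx":0,"dy":0,"dz":0,"rx":0,"ry":0,"rz":0,"hand":0.0},{"dx":0,"dy":0,"dz":0,"rx":0,"ry":0,"rz":0,"hand":0.0}]'; done
```

```text
clock: 8.47
position: [0.5883, -0.0477, 0.1044]
ee_rot: [0.0, 0.025, 1.0, 0.0]
contact_force: [0.8, -0.4, -1.2]
width: 0.0076
gripper_force: 58.8

clock: 8.88
position: [0.5885, -0.0478, 0.1014]
ee_rot: [0.0, 0.026, 1.0, 0.0]
contact_force: [0.1, 0.3, -1.3]
width: 0.0077
gripper_force: 58.8
```

```bash
python3 -m pendant '[{"dx":0,"dy":0,"dz":0.001,"rx":0,"ry":0,"rz":0,"hand":0.0},{"dx":0,"dy":0,"dz":0,"rx":0,"ry":0,"rz":0,"hand":0.0},{"dx":0,"dy":0,"dz":0,"rx":0,"ry":0,"rz":0,"hand":0.0}]'; echo;  python3 -m pendant '[{"dx":0,"dy":0,"dz":0.001,"rx":0,"ry":0,"rz":0,"hand":0.0},{"dx":0,"dy":0,"dz":0,"rx":0,"ry":0,"rz":0,"hand":0.0},{"dx":0,"dy":0,"dz":0,"rx":0,"ry":0,"rz":0,"hand":0.0}]'
```

```text
clock: 9.13
position: [0.5889, -0.0479, 0.1006]
ee_rot: [0.001, 0.025, 1.0, -0.0]
contact_force: [0.3, 0.2, -0.3]
width: 0.0078
gripper_force: 58.9

clock: 9.38
position: [0.5889, -0.0479, 0.0995]
ee_rot: [0.001, 0.026, 1.0, -0.0]
contact_force: [2.1, -1.2, -1.7]
width: 0.0079
gripper_force: 58.8
```

```bash
for i in 1; do python3 -m pendant '[{"dx":0,"dy":0,"dz":0.001,"rx":0,"ry":0,"rz":0,"hand":0.0},{"dx":0,"dy":0,"dz":0.001,"rx":0,"ry":0,"rz":0,"hand":0.0},{"dx":0,"dy":0,"dz":0,"rx":0,"ry":0,"rz":0,"hand":0.0},{"dx":0,"dy":0,"dz":0,"rx":0,"ry":0,"rz":0,"hand":0.0}]'; done; python3 -c "
from rig import manip;s=manip.get_state();print(s['contact_force'].round(1),s['moment'].round(2))"
```

```text
clock: 9.72
position: [0.5888, -0.0479, 0.0973]
ee_rot: [0.0, 0.026, 1.0, -0.0]
contact_force: [2.0, -0.4, -0.6]
width: 0.008
gripper_force: 58.8
[ 2.  -0.4 -0.6] [-0.24 -0.57  0.03]
```

The foot is 5 mm below the floor level with almost no force, so the spindle is in the bore. I'll ease it down and relieve the small side force.

```bash
python3 -m pendant '[{"dx":-0.0003,"dy":0,"dz":0.0015,"rx":0,"ry":0,"rz":0,"hand":0.0},{"dx":0,"dy":0,"dz":0.0015,"rx":0,"ry":0,"rz":0,"hand":0.0},{"dx":0,"dy":0,"dz":0.0015,"rx":0,"ry":0,"rz":0,"hand":0.0},{"dx":0,"dy":0,"dz":0.0015,"rx":0,"ry":0,"rz":0,"hand":0.0},{"dx":0,"dy":0,"dz":0,"rx":0,"ry":0,"rz":0,"hand":0.0},{"dx":0,"dy":0,"dz":0,"rx":0,"ry":0,"rz":0,"hand":0.0}]'; python3 -c "
from rig import manip;s=manip.get_state();print(s['contact_force'].round(1),s['moment'].round(2))"
```

```text
clock: 10.22
position: [0.5888, -0.0478, 0.0911]
ee_rot: [0.0, 0.026, 1.0, -0.0]
contact_force: [2.6, -1.0, -2.8]
width: 0.0078
gripper_force: 58.7
[ 2.6 -1.  -2.8] [-0.38 -0.69 -0.  ]
```

```bash
python3 -m pendant '[{"dx":0,"dy":0,"dz":0.0015,"rx":0,"ry":0,"rz":0,"hand":0.0},{"dx":0,"dy":0,"dz":0.0015,"rx":0,"ry":0,"rz":0,"hand":0.0},{"dx":0,"dy":0,"dz":0.0015,"rx":0,"ry":0,"rz":0,"hand":0.0},{"dx":0,"dy":0,"dz":0.0015,"rx":0,"ry":0,"rz":0,"hand":0.0},{"dx":0,"dy":0,"dz":0,"rx":0,"ry":0,"rz":0,"hand":0.0},{"dx":0,"dy":0,"dz":0,"rx":0,"ry":0,"rz":0,"hand":0.0}]'; python3 -c "
from rig import manip;s=manip.get_state();print(s['contact_force'].round(1),s['moment'].round(2))"
```

```text
clock: 10.72
position: [0.5888, -0.0478, 0.0852]
ee_rot: [0.0, 0.025, 1.0, -0.0]
contact_force: [3.7, -1.1, -2.9]
width: 0.0083
gripper_force: 58.7
[ 3.7 -1.1 -2.9] [-0.37 -0.76  0.03]
```

```bash
python3 -m pendant '[{"dx":-0.0005,"dy":-0.0001,"dz":0.0015,"rx":0,"ry":0,"rz":0,"hand":0.0},{"dx":0,"dy":0,"dz":0.0015,"rx":0,"ry":0,"rz":0,"hand":0.0},{"dx":0,"dy":0,"dz":0.0015,"rx":0,"ry":0,"rz":0,"hand":0.0},{"dx":0,"dy":0,"dz":0,"rx":0,"ry":0,"rz":0,"hand":0.0},{"dx":0,"dy":0,"dz":0,"rx":0,"ry":0,"rz":0,"hand":0.0}]'; echo; python3 -m pendant '[{"dx":0,"dy":0,"dz":0.001,"rx":0,"ry":0,"rz":0,"hand":0.0},{"dx":0,"dy":0,"dz":0,"rx":0,"ry":0,"rz":0,"hand":0.0},{"dx":0,"dy":0,"dz":0,"rx":0,"ry":0,"rz":0,"hand":0.0}]'
```

```text
clock: 11.13
position: [0.589, -0.0478, 0.0805]
ee_rot: [-0.0, 0.025, 1.0, 0.0]
contact_force: [2.7, -1.7, -2.6]
width: 0.0082
gripper_force: 58.8

clock: 11.38
position: [0.5891, -0.0478, 0.0798]
ee_rot: [-0.0, 0.026, 1.0, 0.0]
contact_force: [2.7, -1.3, -1.6]
width: 0.0084
gripper_force: 58.8
```

```bash
python3 -m pendant '[{"dx":0,"dy":0,"dz":0.0005,"rx":0,"ry":0,"rz":0,"hand":0.0},{"dx":0,"dy":0,"dz":0,"rx":0,"ry":0,"rz":0,"hand":0.0},{"dx":0,"dy":0,"dz":0,"rx":0,"ry":0,"rz":0,"hand":0.0}]'; echo; python3 -m pendant '[{"dx":0,"dy":0,"dz":0.0005,"rx":0,"ry":0,"rz":0,"hand":0.0},{"dx":0,"dy":0,"dz":0,"rx":0,"ry":0,"rz":0,"hand":0.0},{"dx":0,"dy":0,"dz":0,"rx":0,"ry":0,"rz":0,"hand":0.0}]'
```

```text
clock: 11.63
position: [0.5891, -0.0478, 0.0794]
ee_rot: [-0.0, 0.026, 1.0, 0.0]
contact_force: [2.0, -1.5, -1.4]
width: 0.008
gripper_force: 58.9

clock: 11.88
position: [0.5892, -0.0478, 0.0789]
ee_rot: [-0.0, 0.026, 1.0, 0.0]
contact_force: [2.1, -0.5, -0.4]
width: 0.0082
gripper_force: 58.9
```

```bash
python3 -m pendant '[{"dx":0,"dy":0,"dz":0.0007,"rx":0,"ry":0,"rz":0,"hand":0.0},{"dx":0,"dy":0,"dz":0,"rx":0,"ry":0,"rz":0,"hand":0.0},{"dx":0,"dy":0,"dz":0,"rx":0,"ry":0,"rz":0,"hand":0.0}]'; echo; python3 -m pendant '[{"dx":0,"dy":0,"dz":0.0005,"rx":0,"ry":0,"rz":0,"hand":0.0},{"dx":0,"dy":0,"dz":0,"rx":0,"ry":0,"rz":0,"hand":0.0},{"dx":0,"dy":0,"dz":0,"rx":0,"ry":0,"rz":0,"hand":0.0}]'
```

```text
clock: 12.13
position: [0.5893, -0.0479, 0.0787]
ee_rot: [0.0, 0.025, 1.0, 0.0]
contact_force: [0.8, -1.0, 3.7]
width: 0.0078
gripper_force: 59.5

clock: 12.38
position: [0.5895, -0.0478, 0.0786]
ee_rot: [0.0, 0.025, 1.0, -0.0]
contact_force: [0.5, -1.1, 6.0]
width: 0.0078
gripper_force: 59.9
```

The spindle bottomed at a reported TCP height of 0.0786 (0.079 expected), with only 6 N up. It is home, so I'll release, retreat up, and go over to view the keeper.

```bash
python3 -m pendant '[{"dx":0,"dy":0,"dz":-0.0008,"rx":0,"ry":0,"rz":0,"hand":0.0},{"dx":0,"dy":0,"dz":0,"rx":0,"ry":0,"rz":0,"hand":0.05},{"dx":0,"dy":0,"dz":0,"rx":0,"ry":0,"rz":0,"hand":0.05},{"dx":0,"dy":0,"dz":0,"rx":0,"ry":0,"rz":0,"hand":0.05},{"dx":0,"dy":0,"dz":0,"rx":0,"ry":0,"rz":0,"hand":0.05},{"dx":0,"dy":0,"dz":-0.02,"rx":0,"ry":0,"rz":0,"hand":0.05},{"dx":0,"dy":0,"dz":-0.03,"rx":0,"ry":0,"rz":0,"hand":0.05},{"dx":0,"dy":0,"dz":-0.035,"rx":0,"ry":0,"rz":0,"hand":0.05},{"dx":0,"dy":0,"dz":0,"rx":0,"ry":0,"rz":0,"hand":0.05}]'; echo
python3 -m pendant '[{"dx":0.0144,"dy":0.0293,"dz":0,"rx":0,"ry":0,"rz":0,"hand":0.05},{"dx":0.0144,"dy":0.0293,"dz":0,"rx":0,"ry":0,"rz":0,"hand":0.05},{"dx":0.0144,"dy":0.0293,"dz":0,"rx":0,"ry":0,"rz":0,"hand":0.05},{"dx":0.0144,"dy":0.0293,"dz":0,"rx":0,"ry":0,"rz":0,"hand":0.05},{"dx":0.0144,"dy":0.0293,"dz":0,"rx":0,"ry":0,"rz":0,"hand":0.05},{"dx":0.0144,"dy":0.0293,"dz":0,"rx":0,"ry":0,"rz":0,"hand":0.05},{"dx":0.0144,"dy":0.0293,"dz":0,"rx":0,"ry":0,"rz":0,"hand":0.05},{"dx":0,"dy":0,"dz":0,"rx":0,"ry":0,"rz":0,"hand":0.05},{"dx":0,"dy":0,"dz":0,"rx":0,"ry":0,"rz":0,"hand":0.05},{"dx":0,"dy":0,"dz":0,"rx":0,"ry":0,"rz":0,"hand":0.05}]'
python3 - <<'E'
from snap import *
d,s=snap("w6"); print(s["position"],proj(d,[[.454,.162,.003]],s).round(1))
f=d["frame"]; hsv=cv2.cvtColor(f,cv2.COLOR_RGB2HSV)
m=((hsv[...,1]<60)&(hsv[...,2]<235)&(hsv[...,2]>60)).astype(np.uint8); m[225:]=0
N,L,st,ce=cv2.connectedComponentsWithStats(m)
for i in range(1,N):
    if st[i,4]>800: print(st[i],ce[i].round(1), onz(d,[ce[i]],.006,s).round(4))
E
```

```text
clock: 13.13
position: [0.5933, -0.0485, 0.1701]
ee_rot: [0.006, 0.025, 1.0, -0.001]
contact_force: [0.4, -0.8, 1.1]
width: 0.0502
gripper_force: 0.0

clock: 13.97
position: [0.4991, 0.1618, 0.1634]
ee_rot: [0.0, 0.025, 1.0, -0.0]
contact_force: [-0.1, 0.3, 0.6]
width: 0.05
gripper_force: 0.0
[0.49911978 0.16182024 0.16342422] [[317.4 138.4]]
[ 260    0   70   69 3663] [294.5  32.1] [[0.3428 0.1436 0.006 ]]
[ 579    0   61   90 3810] [614.6  47.5] [[0.3768 0.4802 0.006 ]]
[    0    62   257   163 10057] [141. 184.] [[ 0.4974 -0.0539  0.006 ]]
[ 288  107   62   63 2902] [318.7 137.9] [[0.4533 0.1635 0.006 ]]
[ 539  192  101   33 1511] [588.3 211.8] [[0.5601 0.4906 0.006 ]]
```

```bash
python3 - <<'E'
from snap import *
d,s=wl("w6"); f=d["frame"]; hsv=cv2.cvtColor(f,cv2.COLOR_RGB2HSV)
m=((hsv[...,1]<60)&(hsv[...,2]>60)).astype(np.uint8)[100:178,280:358]
N,L,st,ce=cv2.connectedComponentsWithStats(m); l=1+np.argmax(st[1:,4])
c=max(cv2.findContours((L==l).astype(np.uint8),0,1)[0],key=len).reshape(-1,2)+[280,100]
c=cv2.convexHull(c).reshape(-1,2); o,r=circ(onz(d,c,.005,s)); print("flange",o.round(4),r.round(4),len(c))
v=hsv[...,2]; print(v[116:162:2,296:344:2])
T=rot(s["ee_rot"]); D=np.r_[o,0]-s["position"]; print("tool delta",(T.T@[D[0],D[1],0]).round(4))
E
```

```text
flange [0.4545 0.1635] 0.0362 31
[[223 220 218 216 216 213 211 212 209 207 206 206 206 204 204 203 201 202
  201 200 198 197 163 173]
 [223 218 216 215 215 213 210 210 208 207 206 205 206 205 205 202 203 201
  199 202 197 197 196 162]
 [221 220 217 216 213 212 210 209 209 208 205 203 204 202 203 202 201 202
  200 200 199 198 196 197]
 [220 220 216 215 212 211 211 209 208 207 204 204 206 203 202 202 201 201
  198 200 199 198 196 197]
 [220 217 216 213 211 212 211 208 207 208 204 203 203 203 205 203 201 201
  200 200 198 198 197 196]
 [217 217 215 215 214 211 209 209 193 155 149 152 155 145 168 199 159 199
  200 201 199 197 197 193]
 [217 216 212 211 212 210 206 180 190 214 208 205 202 195 171 132  80  89
   91 196 198 197 195 195]
 [216 216 212 211 208 209 188 214 218 199 192 190 191 194 195 191 133  80
   84  91 195 196 195 194]
 [217 214 212 210 208 197 224 219 193 169 126 129 134 159 196 196 186 132
   81  83  91 193 196 196]
 [216 214 213 210 208 201 230 197 143 113 111 113 109 112 161 205 198 175
   84  86  84  90 196 195]
 [213 213 212 209 199 233 214 169 102 112 117 112 108 195
[... 593 characters left out ...]
5  66  73 120 212 222 191 131
   82  80  83 150 192 191]
 [210 209 207 205 207 202 199 201 201 200 198 185 204 215 212 193 161  84
   82  86 152 193 194 190]
 [209 208 208 205 205 204 202 194 189 196 199 201 201 196 181 135  85  86
   86 135 197 193 192 192]
 [210 208 207 204 205 204 203 201 184 183 163 169 166 168 165 138 197 196
  196 194 195 194 190 192]
 [208 206 206 205 204 202 200 201 201 200 199 197 198 199 200 195 197 195
  195 193 192 191 191 188]
 [208 204 203 205 202 203 202 201 201 199 200 198 197 197 195 195 195 195
  194 191 189 188 190 166]
 [210 204 203 202 201 202 200 201 199 199 197 199 198 196 197 195 194 194
  189 192 188 190 175 120]]
tool delta [ 0.0446 -0.0005 -0.    ]
```

```bash
python3 -m pendant '[{"dx":0.0223,"dy":-0.0003,"dz":0,"rx":0,"ry":0,"rz":0,"hand":0.05},{"dx":0.0223,"dy":-0.0002,"dz":0,"rx":0,"ry":0,"rz":0,"hand":0.05},{"dx":0,"dy":0,"dz":0.033,"rx":0,"ry":0,"rz":0,"hand":0.05},{"dx":0,"dy":0,"dz":0.033,"rx":0,"ry":0,"rz":0,"hand":0.05},{"dx":0,"dy":0,"dz":0.033,"rx":0,"ry":0,"rz":0,"hand":0.05},{"dx":0,"dy":0,"dz":0.033,"rx":0,"ry":0,"rz":0,"hand":0.05},{"dx":0,"dy":0,"dz":0.033,"rx":0,"ry":0,"rz":0,"hand":0.05},{"dx":0,"dy":0,"dz":0,"rx":0,"ry":0,"rz":0,"hand":0.05},{"dx":0,"dy":0,"dz":0,"rx":0,"ry":0,"rz":0,"hand":0.05},{"dx":0,"dy":0,"dz":0,"rx":0,"ry":0,"rz":0,"hand":0.05}]'
```

```text
clock: 14.85
position: [0.4562, 0.1635, -0.0004]
ee_rot: [0.001, 0.026, 1.0, 0.0]
contact_force: [0.8, -0.1, 0.1]
width: 0.05
gripper_force: 0.0
```

```bash
python3 -m pendant '[{"dx":0.0013,"dy":0,"dz":0.008,"rx":0,"ry":0,"rz":0,"hand":0.05},{"dx":0,"dy":0,"dz":0.008,"rx":0,"ry":0,"rz":0,"hand":0.05},{"dx":0,"dy":0,"dz":0.006,"rx":0,"ry":0,"rz":0,"hand":0.05},{"dx":0,"dy":0,"dz":0.005,"rx":0,"ry":0,"rz":0,"hand":0.05},{"dx":0,"dy":0,"dz":0.004,"rx":0,"ry":0,"rz":0,"hand":0.05},{"dx":0,"dy":0,"dz":0.004,"rx":0,"ry":0,"rz":0,"hand":0.05},{"dx":0,"dy":0,"dz":0,"rx":0,"ry":0,"rz":0,"hand":0.05},{"dx":0,"dy":0,"dz":0,"rx":0,"ry":0,"rz":0,"hand":0.05}]'
```

```text
clock: 15.52
position: [0.4531, 0.164, -0.0359]
ee_rot: [0.0, 0.025, 1.0, 0.0]
contact_force: [-1.4, 0.1, 8.0]
width: 0.05
gripper_force: 3.7
```

A light touch on the flange (8 N) marks the fingertip height. I'll back up 6 mm and close on the hub.

```bash
python3 -m pendant '[{"dx":-0.001,"dy":0,"dz":-0.006,"rx":0,"ry":0,"rz":0,"hand":0.05},{"dx":0,"dy":0,"dz":0,"rx":0,"ry":0,"rz":0,"hand":0.05},{"dx":0,"dy":0,"dz":0,"rx":0,"ry":0,"rz":0,"hand":0.05}]'; echo; python3 -m pendant '[{"dx":0,"dy":0,"dz":0,"rx":0,"ry":0,"rz":0,"hand":0.0},{"dx":0,"dy":0,"dz":0,"rx":0,"ry":0,"rz":0,"hand":0.0},{"dx":0,"dy":0,"dz":0,"rx":0,"ry":0,"rz":0,"hand":0.0},{"dx":0,"dy":0,"dz":0,"rx":0,"ry":0,"rz":0,"hand":0.0},{"dx":0,"dy":0,"dz":0,"rx":0,"ry":0,"rz":0,"hand":0.0}]' 45
```

```text
clock: 15.77
position: [0.4548, 0.1641, -0.0302]
ee_rot: [0.001, 0.025, 1.0, 0.0]
contact_force: [-0.1, 0.2, -0.0]
width: 0.0497
gripper_force: 0.0

clock: 16.18
position: [0.4541, 0.1639, -0.0303]
ee_rot: [-0.0, 0.025, 1.0, 0.0]
contact_force: [-0.5, 0.2, 4.9]
width: 0.0307
gripper_force: 44.4
```

```bash
python3 -m pendant '[{"dx":0,"dy":0,"dz":-0.015,"rx":0,"ry":0,"rz":0,"hand":0.0},{"dx":0,"dy":0,"dz":-0.03,"rx":0,"ry":0,"rz":0,"hand":0.0},{"dx":0,"dy":0,"dz":-0.035,"rx":0,"ry":0,"rz":0,"hand":0.0},{"dx":0,"dy":0,"dz":-0.035,"rx":0,"ry":0,"rz":0,"hand":0.0},{"dx":0,"dy":0,"dz":-0.035,"rx":0,"ry":0,"rz":0,"hand":0.0},{"dx":0,"dy":0,"dz":-0.03,"rx":0,"ry":0,"rz":0,"hand":0.0},{"dx":0,"dy":0,"dz":0,"rx":0,"ry":0,"rz":0,"hand":0.0},{"dx":0,"dy":0,"dz":0,"rx":0,"ry":0,"rz":0,"hand":0.0}]'; echo
python3 -m pendant '[{"dx":-0.0239,"dy":-0.0253,"dz":0,"rx":0,"ry":0,"rz":0,"hand":0.0},{"dx":-0.0239,"dy":-0.0253,"dz":0,"rx":0,"ry":0,"rz":0,"hand":0.0},{"dx":-0.0239,"dy":-0.0253,"dz":0,"rx":0,"ry":0,"rz":0,"hand":0.0},{"dx":-0.0239,"dy":-0.0253,"dz":0,"rx":0,"ry":0,"rz":0,"hand":0.0},{"dx":-0.0239,"dy":-0.0253,"dz":0,"rx":0,"ry":0,"rz":0,"hand":0.0},{"dx":-0.0239,"dy":-0.0253,"dz":0,"rx":0,"ry":0,"rz":0,"hand":0.0},{"dx":-0.0239,"dy":-0.0253,"dz":0,"rx":0,"ry":0,"rz":0,"hand":0.0},{"dx":-0.0239,"dy":-0.0253,"dz":0,"rx":0,"ry":0,"rz":0,"hand":0.0},{"dx":0,"dy":0,"dz":0,"rx":0,"ry":0,"rz":0,"hand":0.0},{"dx":0,"dy":0,"dz":0,"rx":0,"ry":0,"rz":0,"hand":0.0},{"dx":0,"dy":0,"dz":0,"rx":0,"ry":0,"rz":0,"hand":0.0}]'
python3 - <<'E'
from snap import *
d,s=snap("w7"); print(s["position"],[proj(d,[[.5892,-.0478,z]],s).round(1).tolist() for z in(.152,.112,.1)])
cv2.imwrite("pics/w7c.png",cv2.resize(cv2.cvtColor(d["frame"][70:270,220:420],cv2.COLOR_RGB2BGR),(600,600),interpolation=cv2.INTER_CUBIC))
E
```

```text
clock: 16.85
position: [0.4552, 0.1642, 0.1507]
ee_rot: [0.002, 0.026, 1.0, 0.0]
contact_force: [-0.4, -0.6, -2.3]
width: 0.0307
gripper_force: 44.9

clock: 17.77
position: [0.633, -0.0476, 0.1468]
ee_rot: [-0.003, 0.026, 1.0, 0.001]
contact_force: [-0.3, 0.3, -1.2]
width: 0.0304
gripper_force: 45.0
[ 0.63300149 -0.04757574  0.14682941] [[[315.0, 158.6]], [[315.7, 151.7]], [[315.8, 150.1]]]
```

View pics/w7c.png

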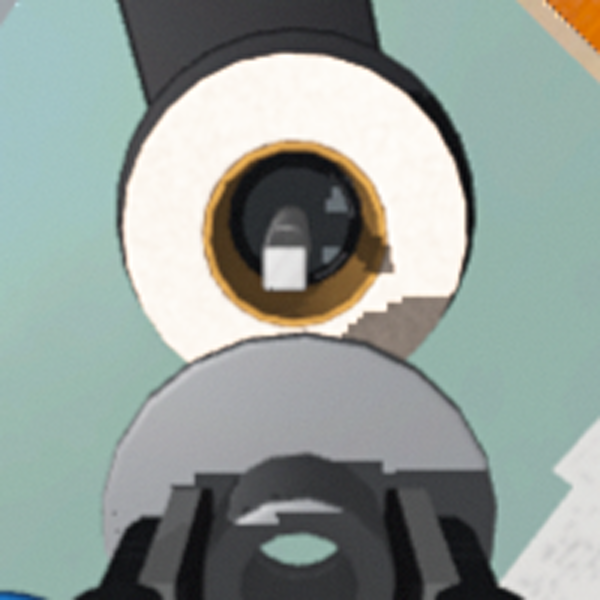

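The crop shows the spindle standing upright in the bore, its square top centred at full-image pixel (315.0,159.7). The keeper is held level, with the flange's front edge at (320,181.7) and its centre column at about 319.7.

```bash
python3 - <<'E'
from snap import *
d,s=wl("w7"); T=rot(s["ee_rot"]); p=s["position"]
t=onz(d,[(315.0,159.7)],.152,s)[0]; print("spindle top",t.round(4))
zf=p[2]+.0303
e=onz(d,[(319.8,181.9)],zf+.006,s)[0]; print("flange front edge tool",(T.T@(e-p)).round(4),"-> centre x",(T.T@(e-p))[0]-.037)
l=onz(d,[(220+103/3,70+500/3),(220+495/3,70+500/3)],zf+.006,s); print("sides tool",((l-p)@T).round(4).tolist())
print("tilt",T[:,2].round(4))
D=t-p; print("tool delta TCP->spindle",(T.T@[D[0],D[1],0]).round(4))
E
python3 -c "
from rig import manip;s=manip.get_state();print(s['position'],s['ee_rot'])"
```

```text
spindle top [ 0.5899 -0.0478  0.152 ]
flange front edge tool [ 0.0359  0.0004 -0.0361] -> centre x -0.0011326052762935662
sides tool [[0.0053, -0.0354, -0.0363], [0.0052, 0.0362, -0.0362]]
tilt [-0.0052  0.0017 -1.    ]
tool delta TCP->spindle [ 0.0431 -0.0025  0.0002]
[ 0.63299685 -0.04710551  0.14752179] [-2.11386908e-03  2.54034522e-02  9.99674853e-01  6.19433231e-04]
```

```bash
python3 -m pendant '[{"dx":0.011,"dy":-0.001,"dz":0,"rx":0,"ry":0,"rz":0,"hand":0.0},{"dx":0.011,"dy":-0.001,"dz":0,"rx":0,"ry":0,"rz":0,"hand":0.0},{"dx":0.011,"dy":-0.001,"dz":0,"rx":0,"ry":0,"rz":0,"hand":0.0},{"dx":0.011,"dy":0,"dz":0,"rx":0,"ry":0,"rz":0,"hand":0.0},{"dx":0,"dy":0,"dz":0,"rx":0,"ry":0,"rz":0,"hand":0.0},{"dx":0,"dy":0,"dz":0,"rx":0,"ry":0,"rz":0,"hand":0.0},{"dx":0,"dy":0,"dz":0,"rx":0,"ry":0,"rz":0,"hand":0.0},{"dx":0,"dy":0,"dz":0,"rx":0,"ry":0,"rz":0,"hand":0.0}]'; for i in 1 2 3; do python3 -c "
from rig import manip;s=manip.get_state();print(s['position'],s['ee_rot'].round(4))"; done
```

```text
clock: 18.48
position: [0.5914, -0.0487, 0.1497]
ee_rot: [0.001, 0.025, 1.0, -0.0]
contact_force: [0.1, -0.4, -0.8]
width: 0.0306
gripper_force: 45.0
[ 0.59135237 -0.04869797  0.14968873] [ 6.000e-04  2.540e-02  9.997e-01 -0.000e+00]
[ 0.59135237 -0.04869797  0.14968873] [ 6.000e-04  2.540e-02  9.997e-01 -0.000e+00]
[ 0.59135237 -0.04869797  0.14968873] [ 6.000e-04  2.540e-02  9.997e-01 -0.000e+00]
```

```bash
python3 -m pendant '[{"dx":0.002,"dy":0.0006,"dz":0,"rx":0,"ry":0,"rz":0,"hand":0.0},{"dx":0,"dy":0,"dz":0,"rx":0,"ry":0,"rz":0,"hand":0.0},{"dx":0,"dy":0,"dz":0.006,"rx":0,"ry":0,"rz":0,"hand":0.0},{"dx":0,"dy":0,"dz":0.006,"rx":0,"ry":0,"rz":0,"hand":0.0},{"dx":0,"dy":0,"dz":0.006,"rx":0,"ry":0,"rz":0,"hand":0.0},{"dx":0,"dy":0,"dz":0.006,"rx":0,"ry":0,"rz":0,"hand":0.0},{"dx":0,"dy":0,"dz":0.003,"rx":0,"ry":0,"rz":0,"hand":0.0},{"dx":0,"dy":0,"dz":0,"rx":0,"ry":0,"rz":0,"hand":0.0},{"dx":0,"dy":0,"dz":0,"rx":0,"ry":0,"rz":0,"hand":0.0}]'; echo; python3 -m pendant '[{"dx":0,"dy":0,"dz":0.003,"rx":0,"ry":0,"rz":0,"hand":0.0},{"dx":0,"dy":0,"dz":0.003,"rx":0,"ry":0,"rz":0,"hand":0.0},{"dx":0,"dy":0,"dz":0,"rx":0,"ry":0,"rz":0,"hand":0.0},{"dx":0,"dy":0,"dz":0,"rx":0,"ry":0,"rz":0,"hand":0.0}]'
```

```text
clock: 19.23
position: [0.5886, -0.048, 0.1221]
ee_rot: [-0.0, 0.026, 1.0, 0.0]
contact_force: [0.6, -0.2, -0.7]
width: 0.0307
gripper_force: 45.0

clock: 19.57
position: [0.5885, -0.048, 0.1164]
ee_rot: [-0.0, 0.026, 1.0, 0.0]
contact_force: [-1.0, -0.5, -0.9]
width: 0.0307
gripper_force: 45.0
```

The keeper's underside is 5 mm below the spindle top with no force, so it has gone over. I'll continue down.

```bash
python3 -m pendant '[{"dx":0,"dy":0,"dz":0.004,"rx":0,"ry":0,"rz":0,"hand":0.0},{"dx":0,"dy":0,"dz":0.004,"rx":0,"ry":0,"rz":0,"hand":0.0},{"dx":0,"dy":0,"dz":0.004,"rx":0,"ry":0,"rz":0,"hand":0.0},{"dx":0,"dy":0,"dz":0.004,"rx":0,"ry":0,"rz":0,"hand":0.0},{"dx":0,"dy":0,"dz":0.004,"rx":0,"ry":0,"rz":0,"hand":0.0},{"dx":0,"dy":0,"dz":0,"rx":0,"ry":0,"rz":0,"hand":0.0},{"dx":0,"dy":0,"dz":0,"rx":0,"ry":0,"rz":0,"hand":0.0}]'
```

```text
clock: 20.15
position: [0.5884, -0.048, 0.0961]
ee_rot: [-0.0, 0.026, 1.0, 0.0]
contact_force: [0.3, 0.6, -1.8]
width: 0.0304
gripper_force: 45.0
```

```bash
python3 -m pendant '[{"dx":0,"dy":0,"dz":0.004,"rx":0,"ry":0,"rz":0,"hand":0.0},{"dx":0,"dy":0,"dz":0.004,"rx":0,"ry":0,"rz":0,"hand":0.0},{"dx":0,"dy":0,"dz":0.004,"rx":0,"ry":0,"rz":0,"hand":0.0},{"dx":0,"dy":0,"dz":0.004,"rx":0,"ry":0,"rz":0,"hand":0.0},{"dx":0,"dy":0,"dz":0.004,"rx":0,"ry":0,"rz":0,"hand":0.0},{"dx":0,"dy":0,"dz":0,"rx":0,"ry":0,"rz":0,"hand":0.0},{"dx":0,"dy":0,"dz":0,"rx":0,"ry":0,"rz":0,"hand":0.0}]'
```

```text
clock: 20.73
position: [0.5884, -0.048, 0.0761]
ee_rot: [-0.0, 0.026, 1.0, 0.0]
contact_force: [1.2, -0.4, -0.7]
width: 0.0302
gripper_force: 45.0
```

Underside is at about 0.106, so 7 mm remain to the roll. I'll feel for contact.

```bash
python3 -m pendant '[{"dx":0,"dy":0,"dz":0.002,"rx":0,"ry":0,"rz":0,"hand":0.0},{"dx":0,"dy":0,"dz":0.002,"rx":0,"ry":0,"rz":0,"hand":0.0},{"dx":0,"dy":0,"dz":0.0015,"rx":0,"ry":0,"rz":0,"hand":0.0},{"dx":0,"dy":0,"dz":0,"rx":0,"ry":0,"rz":0,"hand":0.0},{"dx":0,"dy":0,"dz":0,"rx":0,"ry":0,"rz":0,"hand":0.0}]'; echo;  python3 -m pendant '[{"dx":0,"dy":0,"dz":0.001,"rx":0,"ry":0,"rz":0,"hand":0.0},{"dx":0,"dy":0,"dz":0.0,"rx":0,"ry":0,"rz":0,"hand":0.0},{"dx":0,"dy":0,"dz":0,"rx":0,"ry":0,"rz":0,"hand":0.0}]'; echo;  python3 -m pendant '[{"dx":0,"dy":0,"dz":0.0007,"rx":0,"ry":0,"rz":0,"hand":0.0},{"dx":0,"dy":0,"dz":0.0,"rx":0,"ry":0,"rz":0,"hand":0.0},{"dx":0,"dy":0,"dz":0,"rx":0,"ry":0,"rz":0,"hand":0.0}]'
```

```text
clock: 21.15
position: [0.5886, -0.048, 0.0709]
ee_rot: [-0.0, 0.026, 1.0, 0.0]
contact_force: [-0.2, 0.6, -0.7]
width: 0.0304
gripper_force: 45.0

clock: 21.4
position: [0.5887, -0.0481, 0.07]
ee_rot: [0.0, 0.026, 1.0, 0.0]
contact_force: [-0.4, 0.3, -0.3]
width: 0.0308
gripper_force: 45.0

clock: 21.65
position: [0.5886, -0.048, 0.0692]
ee_rot: [-0.0, 0.026, 1.0, 0.0]
contact_force: [0.1, 0.1, -1.8]
width: 0.0306
gripper_force: 45.0
```

```bash
python3 -m pendant '[{"dx":0,"dy":0,"dz":0.0007,"rx":0,"ry":0,"rz":0,"hand":0.0},{"dx":0,"dy":0,"dz":0.0,"rx":0,"ry":0,"rz":0,"hand":0.0},{"dx":0,"dy":0,"dz":0,"rx":0,"ry":0,"rz":0,"hand":0.0}]'; echo;  python3 -m pendant '[{"dx":0,"dy":0,"dz":0.0007,"rx":0,"ry":0,"rz":0,"hand":0.0},{"dx":0,"dy":0,"dz":0.0,"rx":0,"ry":0,"rz":0,"hand":0.0},{"dx":0,"dy":0,"dz":0,"rx":0,"ry":0,"rz":0,"hand":0.0}]'
```

```text
clock: 21.9
position: [0.5886, -0.048, 0.0685]
ee_rot: [-0.0, 0.026, 1.0, 0.0]
contact_force: [0.3, 0.0, -0.1]
width: 0.0311
gripper_force: 45.0

clock: 22.15
position: [0.5888, -0.048, 0.0684]
ee_rot: [0.0, 0.025, 1.0, -0.0]
contact_force: [-0.9, 0.7, 3.5]
width: 0.0305
gripper_force: 45.3
```

```bash
python3 -m pendant '[{"dx":0,"dy":0,"dz":0,"rx":0,"ry":0,"rz":0,"hand":0.055},{"dx":0,"dy":0,"dz":0,"rx":0,"ry":0,"rz":0,"hand":0.055},{"dx":0,"dy":0,"dz":0,"rx":0,"ry":0,"rz":0,"hand":0.055},{"dx":0,"dy":0,"dz":0,"rx":0,"ry":0,"rz":0,"hand":0.055},{"dx":0,"dy":0,"dz":-0.01,"rx":0,"ry":0,"rz":0,"hand":0.055},{"dx":0,"dy":0,"dz":-0.03,"rx":0,"ry":0,"rz":0,"hand":0.055},{"dx":0,"dy":0,"dz":-0.035,"rx":0,"ry":0,"rz":0,"hand":0.055},{"dx":0,"dy":0,"dz":-0.035,"rx":0,"ry":0,"rz":0,"hand":0.055},{"dx":-0.022,"dy":0,"dz":0,"rx":0,"ry":0,"rz":0,"hand":0.055},{"dx":-0.022,"dy":0,"dz":0,"rx":0,"ry":0,"rz":0,"hand":0.055},{"dx":0,"dy":0,"dz":0,"rx":0,"ry":0,"rz":0,"hand":0.055},{"dx":0,"dy":0,"dz":0,"rx":0,"ry":0,"rz":0,"hand":0.055}]'
python3 - <<'E'
from snap import *
d,s=snap("w8"); a=load("scene0"); c=manip.get_image("scene"); np.savez("scene2.npz",**c)
v=cv2.cvtColor(d["frame"][60:260,220:420],cv2.COLOR_RGB2BGR); w=cv2.cvtColor(c["frame"][120:320,320:520],cv2.COLOR_RGB2BGR)
cv2.imwrite("pics/fin.png",np.hstack([cv2.resize(x,(400,400),interpolation=cv2.INTER_CUBIC) for x in (v,w)]))
df=np.abs(c["frame"].astype(int)-a["frame"]).max(2)>40; N,L,st,ce=cv2.connectedComponentsWithStats(df.astype(np.uint8))
print([st[i].tolist() for i in range(1,N) if st[i,4]>30])
hsv=cv2.cvtColor(d["frame"],cv2.COLOR_RGB2HSV); m=((hsv[...,1]<45)&(hsv[...,2]>70)&(hsv[...,2]<235)).astype(np.uint8)
print(s["position"],[proj(d,[[.5895,-.048,z]],s).round(1).tolist() for z in (.105,.127,.152)])
g=hsv[...,2]; r=int(proj(d,[[.5895,-.048,.105]],s)[0,1]); print(r,g[r-45:r+45:4,270:362:4])
E
```

```text
clock: 23.15
position: [0.6332, -0.0503, 0.1782]
ee_rot: [0.0, 0.025, 1.0, 0.0]
contact_force: [-1.1, 0.1, -0.1]
width: 0.0548
gripper_force: 0.0
[[0, 0, 364, 304, 30764], [95, 0, 21, 101, 533], [429, 0, 83, 145, 6412], [504, 0, 11, 15, 74], [473, 74, 7, 21, 65], [23, 84, 7, 8, 31], [28, 93, 11, 12, 59], [213, 125, 12, 45, 244], [378, 139, 25, 21, 93], [466, 145, 7, 8, 40], [405, 187, 43, 36, 925], [78, 300, 87, 100, 4257], [124, 364, 13, 36, 192], [12, 371, 70, 29, 333], [32, 387, 43, 13, 206], [71, 392, 34, 8, 124]]
[ 0.63315857 -0.05033067  0.17816254] [[[319.2, 146.7]], [[319.2, 149.3]], [[319.2, 152.9]]]
146 [[184 151  69  61  69 146 252 251 250 251 251 252 252 251 252 252 250 252
  252 253 253  32  31]
 [184 186  60  69 190 252 251 252 253 223 159 167 171 171 155 153 233 253
  252 251 251 253  25]
 [185 156  71 163 251 250 250 207 179 181 179 176 175 174 173 171 171 145
  206 252 252 250 253]
 [186  68  68 252 251 252 181 186 182 180 178 177 175 172 172 171 168 167
  166 119 252 251 252]
 [156  72 255 250 252 179 188 184 182 177 176 173 171 171 170 170 166 167
  162 166 181 253
[... 1052 characters left out ...]
 72 157 157 155 226]
 [178 119 252 250 176 173 171 169 170 169 143 158 161 161 147  79 162 158
  157 157 157 145 252]
 [178 178 140 251 203 173 170 169 166 164 163 164 148 161 162 162 159 159
  156 156 154 140 251]
 [177 176 162 245 250 159 170 167 165 165 163 164 163 161 160 160 159 156
  156 156 188 251 251]
 [177 176 175 160 254 250 187 166 165 164 163 161 160 162 158 161 158 157
  155 201 251 251 140]
 [178 173 174 174 165 249 251 227 159 164 161 161 162 158 159 158 156 139
  255 251 250 136 172]
 [174 173 175 174 171 173 195 252 250 237 179 153 155 154 153 208 227 250
  250 250 170 173 171]
 [173 174 174 172 172 172 172 168 236 252 249 251 250 250 251 249 250 250
  184 170 171 172 171]]
```

```bash
python3 - <<'E'
from snap import *
d,s=wl("w8"); hsv=cv2.cvtColor(d["frame"],cv2.COLOR_RGB2HSV)
w=((hsv[...,1]<40)&(hsv[...,2]>205)).astype(np.uint8); w[:,:]=w
N,L,st,ce=cv2.connectedComponentsWithStats(w); r=[i for i in range(1,N) if st[i,4]>800 and abs(ce[i][0]-317)<25 and abs(ce[i][1]-147)<25]
for i in r:
    for c in cv2.findContours((L==i).astype(np.uint8),cv2.RETR_CCOMP,cv2.CHAIN_APPROX_NONE)[0]:
        if len(c)>80:
            c=cv2.convexHull(c).reshape(-1,2); P=onz(d,c,.099 if np.ptp(c[:,0])>90 else .105,s); o,R_=circ(P); e=np.hypot(*(P[:,:2]-o).T)-R_; print(st[i],o.round(4),R_.round(4),"dev",e.min().round(4),e.max().round(4))
print("spindle top px ~(318,150):",onz(d,[(318,150.5)],.152,s).round(4))
q=manip.get_state(); print(q["clock"],q["contact_force"].round(1),q["gripper_force"])
E
```

```text
[ 271   91  101  103 2593] [ 0.588  -0.0463] 0.0452 dev -0.0004 0.0004
[ 271   91  101  103 2593] [ 0.5894 -0.0469] 0.0375 dev -0.0009 0.0011
spindle top px ~(318,150): [[ 0.5878 -0.0488  0.152 ]]
23.25 [-0.2  0.6 -0.1] 0.0
```

The roll hasn't moved, the keeper's flange lies flat (a true circle of 37.5 mm radius on the roll top), the spindle is through its hub, and the gripper is clear.

```bash
python3 -c "
from rig import manip;print(manip.sign_off())"
```

```text
the job is handed in; nothing more can be done
None
```

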